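# Clip a kaleidoscope into the viewing bench and crank it to the marker

## Task

Take the long cardboard kaleidoscope tube from its wooden rest and press it down, centred along the carriage, into the two pairs of spring clips on the viewing bench until it snaps fully home at both ends. Then crank the handwheel until the carriage's pointer stands level with the tip of the marker rider on the scale, and let go. Leave the rider where it is set, and do not knock over the bottles, cup or short tube standing around.

Things in the scene. Friction and masses are not known exactly. Their poses are not given: they have to be found in the camera images.
- tube_mid (a point): Centre of the loose kaleidoscope: brown cardboard tube, diameter 32 mm, 140 mm long, about 70 g, a black ring at one end and a white ring at the other (either way round will do). Its x axis is the tube's axis. It starts lying level on the plywood rest, its centre 34 mm above the table.
- rest: Fixed plywood rest under the tube, base 150 x 60 x 6 mm; origin at its underside, x along the tube. Two V-saddles, 10 mm thick, at x = -50 and +50 mm hold the tube; the 90 mm between them are free for fingers, with 28 mm of air from the tube's centre line down to the base.
- clip_seat (a point): Where the tube's centre lies once snapped home, 64 mm above the table; moves with the carriage. Its y axis is the direction the tube must lie along (the carriage's travel), z is up.
- carriage: Grey carriage plate, 104 (x) x 130 (y) x 12 mm, origin at its underside. At y = -50 and +50 mm a spring clip, 14 mm long: V-saddle and two sprung steel jaws, their round noses (8 mm) 11 mm above the seat, 25 mm apart. The tube, pressed straight down, meets them 22 mm above the seat, needs about 10 N, snaps under. Free for fingers: 86 mm between clips, 30 mm below the seat.
- pointer_tip (a point): Tip of the dark pointer, a 3 mm wide finger at the middle of the carriage's far (+x) long side, reaching over the white scale strip; 32 mm above the table. Moves with the carriage, axes as the bench's.
- marker_tip (a point): Tip of the steel marker rider (14 mm wide block, V-shaped tip towards the carriage) on the scale strip; stiff but could be shoved. Axes as the bench's. At the start the pointer is 25 to 65 mm to bench +y of it: the carriage must travel to -y, towards the handwheel, until both tips have the same bench y.
- wheel_hub (a point): Centre of the steel handwheel (rim radius 45 mm to the middle of its 10 mm bar, three spokes), 125 mm above the table at the bench's -y end. Turns with the wheel: z is the wheel's axis, pointing out of its face, up and outwards to bench -y, 40 degrees from vertical; x points to the crank knob's side.
- knob_mid (a point): Middle of the black crank knob, a handle of 18 mm diameter standing along the wheel's axis from 6 to 44 mm above the plane of the rim; this point is 45 mm from the axis and 26 mm above that plane. Axes as wheel_hub. The knob spins on its own pin, so a gripper can hold it and go round the circle without turning.
- handwheel (a joint): Angle of the handwheel in rad, growing clockwise as seen looking at its face from outside. One clockwise turn moves the carriage 20 mm towards the handwheel (bench -y). It needs about 3 N at the knob. The screw is self-locking: the carriage stays where it is left. Stops: -3.1 and 27.6 rad.
- bench_mid (a point): Origin of the fixed bench, on the table at mid width. y along the carriage's travel, z up; handwheel hub at y = -200 mm, end block at y = +178 mm; base plate 150 x 400 mm.
- lamp_mid (a point): Centre of the lamp head (120 x 75 x 22 mm, axes as the bench's), 268 mm above the table, on a 14 mm post at bench x = -40, y = -115 mm. It overhangs the inner side of the handwheel: a gripper coming straight down on the knob has no room there; one that comes along the wheel's axis has.
- paint_bottle: Bystander: standing blue paint bottle, 48 mm across, 95 mm tall; origin at its underside.
- glue_bottle: Bystander: standing white glue bottle, 52 mm across, 130 mm tall; origin at its underside.
- short_tube: Bystander: short wide cardboard tube standing on end, 52 mm across, 75 mm tall; origin at its underside.
- pencil_cup: Bystander: standing grey cup, 72 mm across, 95 mm tall; origin at its underside.
There are look-alikes about, which are no part of the job. What is shaped like the part that bears tube_mid but turquoise is not meant.

How it is judged:
On the way, in this order (a step that is already met when the one before it is completed fails the run):
1. the tube is snapped fully home in both clips (z of tube_mid in the frame of clip_seat between -0.004 and 0.0025 m and x of tube_mid in the frame of clip_seat between -0.004 and 0.004 m and y of tube_mid in the frame of clip_seat between -0.012 and 0.012 m and angle between the x axis of tube_mid and the y axis of clip_seat, either way round below 0.06 rad), for 0.2 s.
2. the handwheel has been cranked until the pointer is level with the marker tip, the tube still home (all of step 1 and y of pointer_tip in the frame of marker_tip between -0.0025 and 0.0025 m), for 0.2 s.
At the end, for the whole second after the job is handed in: Tube snapped home in the clips (centre within 2.5 mm of seat height, 4 mm sideways, 12 mm lengthways, 0.06 rad of the carriage's direction), pointer within 2.5 mm of the marker tip along the scale, wheel and tube at rest, marker rider within 3 mm of where it was set (all of step 2 and velocity of joint handwheel between -0.1 and 0.1 rad/s and linear speed of tube below 0.02 m/s and distance of marker_tip from where it was at the start of the episode below 0.003 m); the robot touches nothing.
It fails at once if the marker rider is shoved along the scale by more than 3 mm (distance of marker_tip from where it was at the start of the episode above 0.003 m).
It fails at once if a standing bottle, cup or short tube is knocked over (angle between any of paint_bottle, glue_bottle, short_tube, pencil_cup's own z axis and vertical above 0.7 rad).
It also fails if it takes over 72 s, if anything falls off the work surface, if the arm or the gripper's body presses on something with over 40 N, if the wrist force passes 120 N, or if a joint passes its speed limit or range.

## Robot

A 6-joint arm with a two-finger parallel gripper is mounted at the origin on the work surface. World frame = base frame: x ahead of the robot, y to its left, z up, the work surface at z = 0. Lengths are in m, angles in rad, forces in N, time in s.
With the tool pointing down it reaches from about 0.25 to 0.8 m from the base axis. Payload 8.5 kg.
Tool frame: the origin (TCP) lies midway between the tips of the shut fingers; the grasp point (between the pads) lies 19 mm behind it (env.pinch_z is the x of the grasp point in the tool frame, in m); x points along the fingers, y is the direction in which the jaws open and shut, and the axes are right-handed (so a half turn about x gives the same grasp; the last joint's range is limited). The gripper opens to 85 mm and grips with 20 to 120 N. Pads are 22 mm wide; open, the fingers measure 114 mm over their backs; the gripper's body (76 mm by 85 mm) begins 54 mm behind the grasp point. The pads swing forward as they close: fully open they stand 13 mm farther back than shut.
Start: joints at [1.164, 0.238, -0.013, 1.319, 0, 1.571], TCP at [0.208, 0.482, 0.205] pointing down, gripper open.
Joint ranges: [-2.66, 2.66], [-1.03, 1.9], [-1.14, 1.46], [-1.82, 2.27], [-1.45, 1.34], [-3.14, 3.14]. Speed limits (rad/s): [2.22, 2.22, 2.79, 3.14, 3.14, 3.14].

## Interface

Orientations are given as a unit quaternion [w, x, y, z].
In Python, from plant import env gives the robot as it stands.
- The arm moves only by the tool move_arm, never from a script. Its argument "deltas" is a list of rows, each a list of 2 entries, a list of its own where there are three numbers: the shift along the world's x, y, z in m, then the turn about the world's z in rad. A call has exactly 5 rows; each row shifts and turns the pose as measured when the row begins; what a row does not reach is not made up. A row lasts 1/12 s, in which the tool goes at most 41.7 mm and 7.16 degrees, less where a joint would pass 70% of its speed; a pose out of reach is approached as far as the arm can. A call is refused whole if a number of a shift passes 0.0417 or a number of a turn 0.125, either way. A call with a gripper value outside its range is refused whole. "grip" is the finger opening in m, from 0 to 0.0854, set as the call begins (left out, the last holds). The fingers move at their own pace and stop on an object; "newtons" is the grip in N (left out, the last holds). Time passes only in rows, so rows that do not move let the fingers close, or fill a call up. It gives the time, the measured TCP pose, the force and the opening at its end, in the units of the state.
- env.state(): the state, without advancing time (a new reading comes with each control period).
- env.grab_frame(name): name is "scene" or "top"; returns the picture (480x640x3 uint8, red, green, blue); there is no depth.
- env.camera_model(name): a dict with "K" (3x3 intrinsics, pixels), "distortion" ([k1, k2, p1, p2, k3] as OpenCV has them; the pictures are not rectified), "world_to_cam" (4x4, takes a point from world to camera coordinates). Camera axes: x right, y up, looking along -z (the intrinsics and any distortion apply to the point x, -y, -z); pixel columns grow to the right and rows downward; lengths in m; the calibration is good to about 2 mm. A picture is of the moment at which its call begins. camera_model takes no time and is no camera call.
- env.sign_off(): hands the job in, once; it reports no verdict.
The state is a dict: "t": time; "q": joint angles; "joint_vel": joint speeds; "effort": joint torques, N m; "tool_pos": TCP position; "ee_rot": TCP orientation; "force": force on the tool from outside, world axes, zero at the start; "torque": the same for the moment, N m; "gripper_width": finger opening in m.
Only numpy, scipy, OpenCV 4.12 (cv2) and the standard library are available. Lean on these libraries where they do the work, as an engineer would, in place of code of your own. Each camera call takes 0.05 s, during which the arm holds its last target.

## Working session

There is one attempt and no reset: what is moved stays moved. The work goes in short steps, Python scripts to look and compute and a tool call to move; the robot and the scene stay as the last step left them, time stands still between calls to the robot, and variables do not carry over. Pictures are saved under pics/ and viewed, and the job is handed in when it is done.

Besides the shell and the picture viewer there is one more tool, called as a command line: name --argument value ..., lists and objects as JSON in quotes. move_arm: Moves the arm, as the interface text tells. Its arguments: {"type":"object","properties":{"deltas":{"type":"array","items":{"type":"array"}},"grip":{"type":"number"},"newtons":{"type":"number"}},"required":["deltas"]}

```bash
ls; mkdir -p pics
python3 - <<'E'
from plant import env
import cv2
print(env.state(), env.pinch_z)
for n in ("scene","top"):
    im=env.grab_frame(n); cv2.imwrite(f"pics/{n}0.png",im[:,:,::-1])
    print(env.camera_model(n))
E
```

```text
pics
{'t': 0.0, 'q': array([ 1.16402646e+00,  2.38786121e-01, -1.42583789e-02,  1.31917155e+00,
        2.22817785e-06,  1.57080016e+00]), 'joint_vel': array([ 0.00134504,  0.00115798, -0.0014194 , -0.00190554,  0.00238925,
       -0.00114886]), 'effort': array([-5.48327462e-04, -5.38777828e+01,  3.46440268e+01,  1.83932501e-02,
        5.43073179e-05, -6.81463760e-06]), 'tool_pos': array([0.20753759, 0.48175534, 0.20407323]), 'ee_rot': array([ 0.69242963,  0.14233527,  0.69263394, -0.14331816]), 'force': array([ 0.04868826,  0.38718584, -0.60784756]), 'torque': array([-0.04461386, -0.00455262, -0.0359262 ]), 'gripper_width': 0.08519674395593156} -0.0187
{'K': array([[581.88511116,   0.        , 317.46362404],
       [  0.        , 581.88511116, 233.2986844 ],
       [  0.        ,   0.        ,   1.        ]]), 'distortion': array([0.0064001, 0.       , 0.       , 0.       , 0.       ]), 'world_to_cam': array([[-0.31057492,  0.95046911, -0.01231643,  0.17811714],
       [-0.76404033, -0.24190719,  0.59809972,  0.28932068],
       [ 0.56549588,  0.19516502,  0.80132704, -1.81345613],
       [ 0.        ,  0.        ,  0.        ,  1.        ]])}
{'K': array([[562.92125444,   0.        , 316.22478624],
       [  0.        , 562.92125444, 237.89478924],
       [  0.        ,   0.        ,   1.        ]]), 'distortion': array([0.00357998, 0.        , 0.        , 0.        , 0.        ]), 'world_to_cam': array([[ 2.20244538e-02, -9.99741818e-01,  5.58760098e-03,
        -6.93801361e-04],
       [ 9.78993990e-01,  2.26998369e-02,  2.02621533e-01,
        -5.10330574e-01],
       [-2.02696058e-01,  1.00759917e-03,  9.79241182e-01,
        -1.69765506e+00],
       [ 0.00000000e+00,  0.00000000e+00,  0.00000000e+00,
         1.00000000e+00]])}
```

View pics/scene0.png

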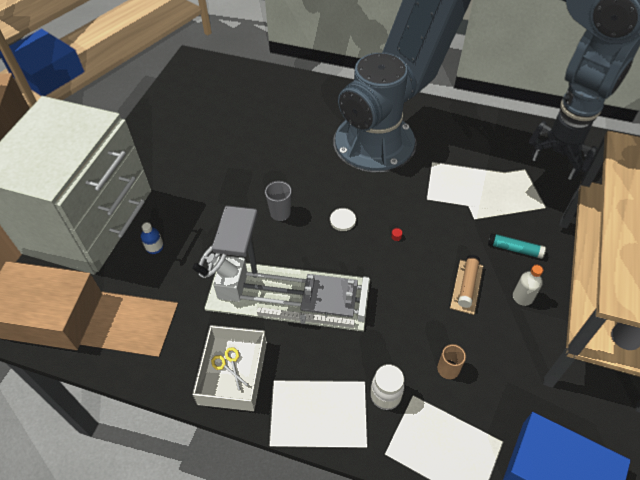

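View pics/top0.png

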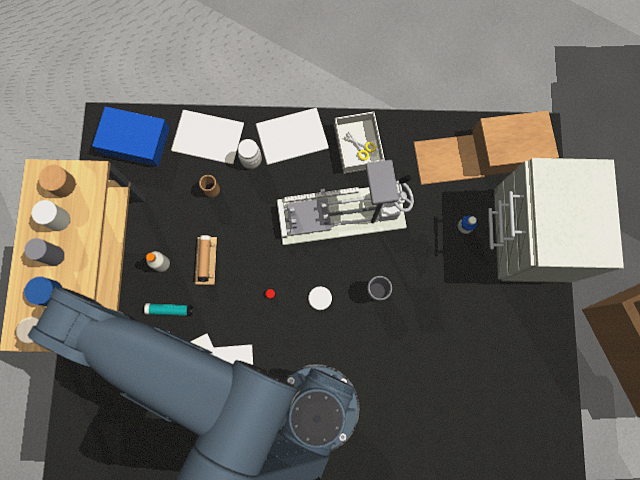

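The scene shows the tube on its rest near px (467,283) in the scene view and (205,260) in the top view. The turquoise look-alike lies at (520,246) in the scene view. The bench is around (290,290) with the lamp and wheel at its left end. I'll zoom in next.

```bash
cat > h.py <<'E'
import numpy as np, cv2
from plant import env
def cam(n):
    c=env.camera_model(n); return c['K'],np.array(c['distortion']),np.array(c['world_to_cam'])
def ray(n,uv):
    K,d,T=cam(n); p=cv2.undistortPoints(np.array([[uv]],float),K,d)[0,0]
    R=T[:3,:3]; o=-R.T@T[:3,3]; v=R.T@np.array([p[0],-p[1],-1.]); return o,v/np.linalg.norm(v)
def onz(n,uv,z):
    o,v=ray(n,uv); return o+v*(z-o[2])/v[2]
def tri(a,b):
    o1,v1=ray('scene',a);o2,v2=ray('top',b)
    s=np.linalg.lstsq(np.c_[v1,-v2],o2-o1,rcond=None)[0]
    p,q=o1+s[0]*v1,o2+s[1]*v2; return (p+q)/2,np.linalg.norm(p-q)
def proj(n,P):
    K,d,T=cam(n); c=T[:3,:3]@np.array(P,float)+T[:3,3]; c=np.array([c[0],-c[1],-c[2]])
    return cv2.projectPoints(c[None],np.zeros(3),np.zeros(3),K,d)[0][0,0]
def crop(src,dst,x0,y0,x1,y1,s):
    im=cv2.imread(src)[y0:y1,x0:x1]; cv2.imwrite(dst,cv2.resize(im,None,fx=s,fy=s,interpolation=cv2.INTER_CUBIC))
E
python3 - <<'E'
from h import *
crop('pics/scene0.png','pics/s1.png',190,195,390,345,4)
crop('pics/top0.png','pics/t1.png',265,150,425,270,5)
crop('pics/scene0.png','pics/s2.png',420,220,570,330,4)
crop('pics/top0.png','pics/t2.png',130,220,250,330,4)
E
```

```text
(no output)
```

View pics/s1.png

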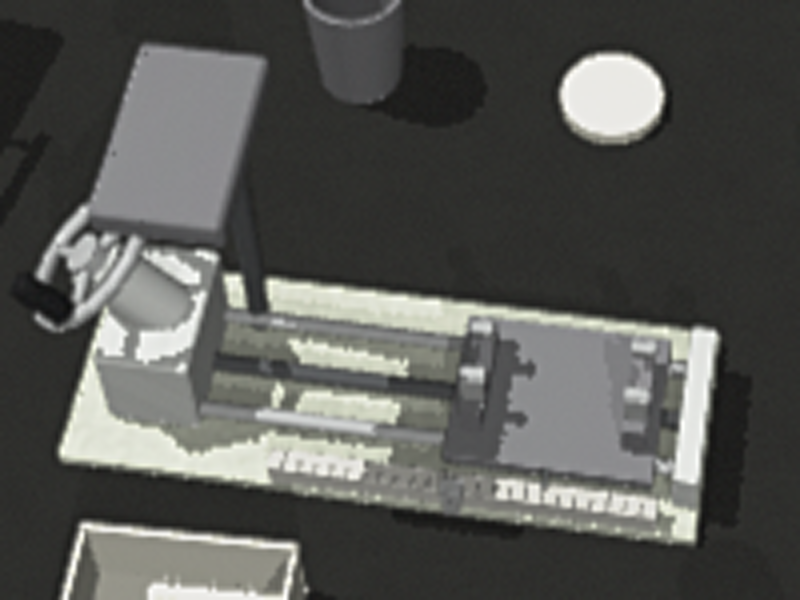

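View pics/t1.png

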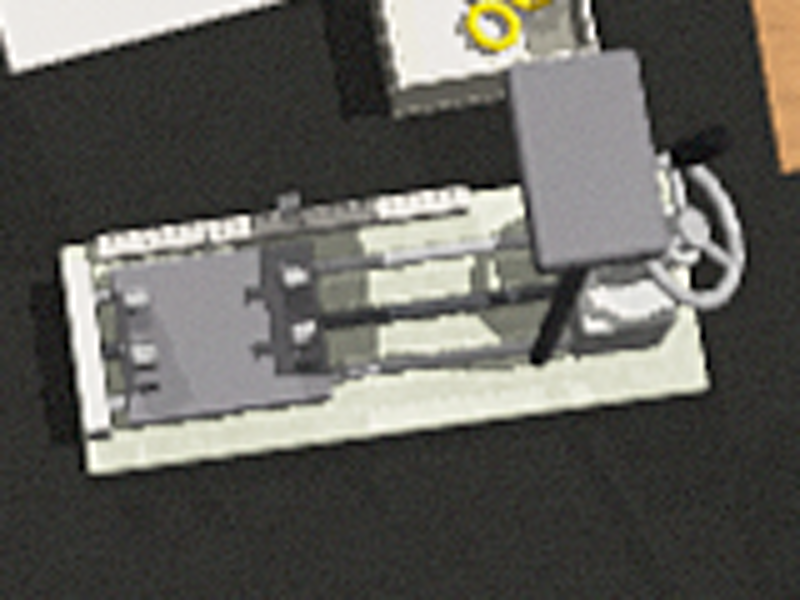

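View pics/s2.png

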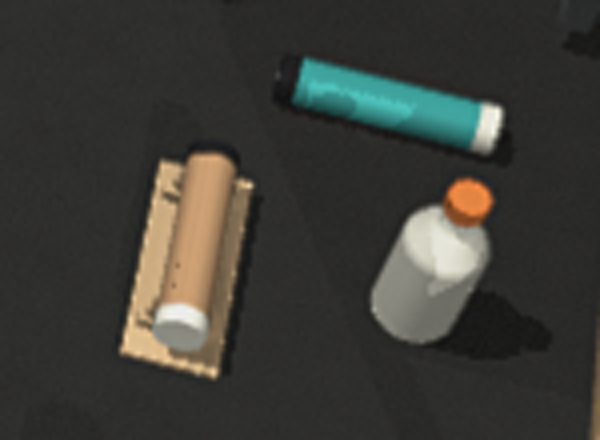

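View pics/t2.png

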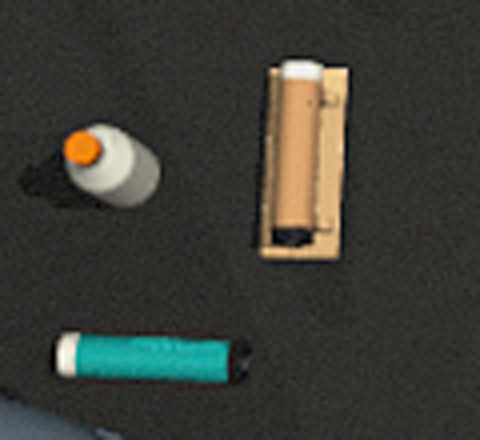

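Run:
```python
from h import *
for n,(x0,y0,x1,y1) in (('scene',(250,295,370,335)),('top',(280,180,370,220))):
    im=cv2.imread(f'pics/{n}0.png')[y0:y1,x0:x1]; im=np.clip(255*(im/255.)**0.6,0,255).astype('uint8')
    s=800//(x1-x0); cv2.imwrite(f'pics/{n}_sc.png',cv2.resize(im,None,fx=s,fy=s,interpolation=cv2.INTER_CUBIC)); print(s)
S=lambda u,v:(190+u/4,195+v/4); T=lambda u,v:(265+u/5,150+v/5)
for nm,a,b in (('noses',(558.5,362),(218.25,314.25)),('clipL(-y)',(477,351),(297.5,303.5)),('clipR',(640,372),(139,325)),('hub',(82,250),(690,222)),('knob',(42,292),(701,147)),
  ('lamp1',(142,47),(637-0,250)),):
    print(nm,tri(S(*a),T(*b)))
for c in ((60,243),(90,475),(708,388)): print('base',onz('top',T(*c),0.01))
for c in ((515,55),(632,52),(665,250),(535,262)): print('lampT',onz('top',T(*c),0.279))
for c in ((142,47),(267,60),(222,235),(92,217)): print('lampS',onz('scene',S(*c),0.279))
for c in ((102,270),(122,425),(330,398),(310,240)): print('plate',onz('top',T(*c),0.034))
for c,z in (((303,63),.05),((291,244),.018)): print('tube',onz('top',(130+c[0]/4,220+c[1]/4),z))
for c in ((212,150),(182,328)): print('tubeS',onz('scene',(420+c[0]/4,220+c[1]/4),.034))
```

```text
6
8
noses (array([0.58623033, 0.0362181 , 0.06659716]), np.float64(0.00011094179478742127))
clipL(-y) (array([ 0.59419274, -0.01326028,  0.06727878]), np.float64(0.0005489095832712298))
clipR (array([0.57811271, 0.08545052, 0.06676884]), np.float64(0.00044988452712342564))
hub (array([ 0.6346435 , -0.24852684,  0.12906832]), np.float64(0.0008621783938351841))
knob (array([ 0.67736105, -0.25285576,  0.1432387 ]), np.float64(0.00010957167583639005))
lamp1 (array([ 0.57899477, -0.20375066,  0.27152778]), np.float64(0.01595331284954596))
base [0.645623   0.14033389 0.01      ]
base [0.4934772  0.11577718 0.01      ]
base [ 0.55929744 -0.27759099  0.01      ]
lampT [ 0.68461409 -0.12786572  0.279     ]
lampT [ 0.6879193  -0.19288084  0.279     ]
lampT [ 0.57437348 -0.21039038  0.279     ]
lampT [ 0.56590142 -0.13921543  0.279     ]
lampS [ 0.58550622 -0.20850413  0.279     ]
lampS [ 0.57315447 -0.13840628  0.279     ]
lampS [ 0.69041191 -0.11721652  0.279     ]
lampS [ 0.70048792 -0.18722529  0.279     ]
plate [0.62177132 0.11124996 0.034     ]
plate [0.52132992 0.09534457 0.034     ]
plate [ 0.54176295 -0.03514908  0.034     ]
plate [ 0.64466729 -0.02067024  0.034     ]
tube [0.50952591 0.35461076 0.05      ]
tube [0.37192261 0.36141945 0.018     ]
tubeS [0.37375943 0.35820322 0.034     ]
tubeS [0.51110484 0.36170766 0.034     ]
```

View pics/scene_sc.png

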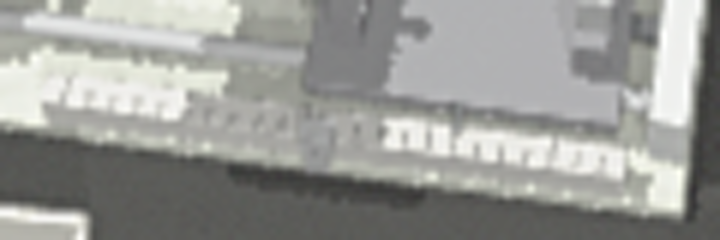

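View pics/top_sc.png

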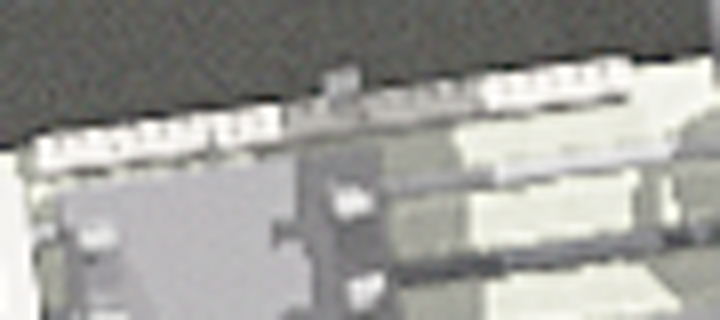

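Run:
```python
from h import *
for n,(x0,y0,x1,y1) in (('scene',(185,235,255,295)),('top',(380,165,425,215))):
    im=cv2.imread(f'pics/{n}0.png')[y0:y1,x0:x1]; im=np.clip(255*(im/255.)**0.6,0,255).astype('uint8')
    s=12; cv2.imwrite(f'pics/{n}_wh.png',cv2.resize(im,None,fx=s,fy=s,interpolation=cv2.INTER_CUBIC))
```

```text
(no output)
```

View pics/scene_wh.png

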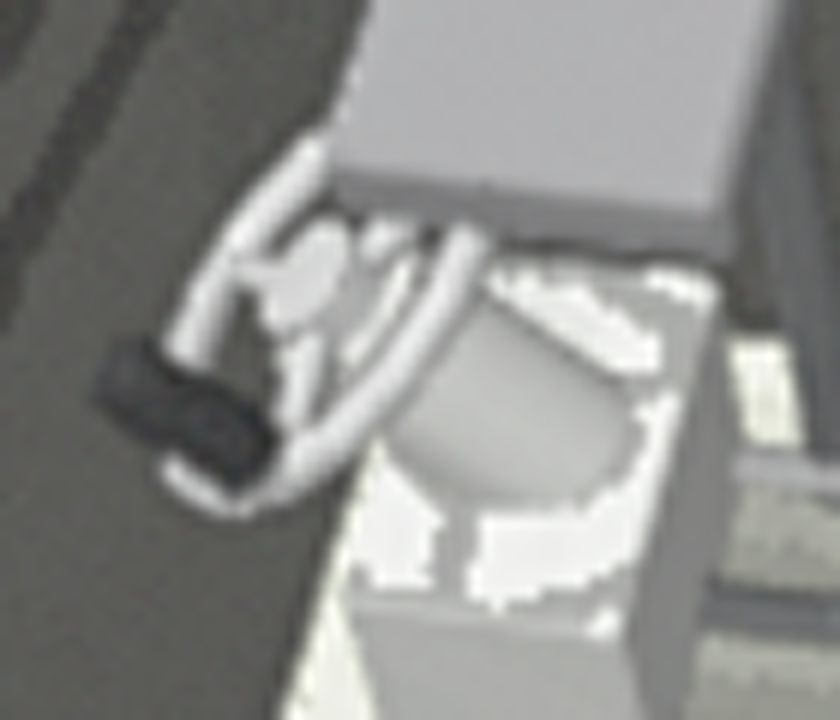

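View pics/top_wh.png

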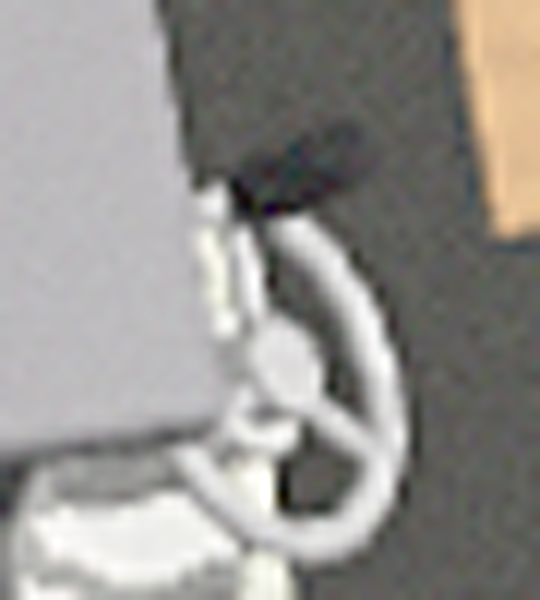

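Run:
```python
from h import *
S=lambda u,v:(185+u/12,235+v/12); T=lambda u,v:(380+u/12,165+v/12)
ex=np.array([.9864,.1642,0]);ey=np.array([-.1642,.9864,0]);n=-.643*ey+.766*np.array([0,0,1]);u=.766*ey+.643*np.array([0,0,1])
p,r=tri(S(305,270),T(287,362));print('boss',p,r)
k,r=tri(S(188,412),T(298,170));print('knob',k,r)
a,r=tri(S(125,375),T(350,140));print('knobtop',a,r)
b,r=tri(S(250,455),T(245,195));print('knobbot',b,r, (a-b)/np.linalg.norm(a-b), np.linalg.norm(a-b), n)
x=onz('top',T(315,538),.125);print('rim -x',x, x+.045*ex)
x=onz('top',T(392,425),.125-.0289);print('rim low',x, x+.045*u)
for z in (.02,.01): print('base',z,onz('top',(265+708/5,150+388/5),z))
# rim low point in scene
x=onz('scene',S(215,300),.125-.0289+0);print(x)
for h in ([.630,-.2417,.125],[.634,-.2485,.125],[.634,-.256,.125]):
  h=np.array(h); print([ (np.round((proj('top',h+.045*(np.cos(t)*ex+np.sin(t)*u))-[380,165])*12),np.round((proj('scene',h+.045*(np.cos(t)*ex+np.sin(t)*u))-[185,235])*12)) for t in (0,-1.57,3.14,1.57)])
```

```text
boss [ 0.6329524  -0.25099641  0.12581133] 0.0008005434723706026
knob [ 0.67902511 -0.25223303  0.14025356] 0.00013438403903142084
knobtop [ 0.68246193 -0.26231991  0.15387464] 0.001692432327445867
knobbot [ 0.67684412 -0.24169421  0.12633515] 0.0012995473682030029 [ 0.16114139 -0.59162781  0.78994302] 0.03486262372225337 [ 0.1055806 -0.6342552  0.766    ]
rim -x [ 0.58767481 -0.25810525  0.125     ] [ 0.63206281 -0.25071625  0.125     ]
rim low [ 0.62563184 -0.28291627  0.0961    ] [ 0.61997186 -0.24891506  0.125035  ]
base 0.02 [ 0.55699778 -0.27593825  0.02      ]
base 0.01 [ 0.55929744 -0.27759099  0.01      ]
[ 0.62815497 -0.27813431  0.0961    ]
[(array([218., 204.]), array([294., 459.])), (array([363., 387.]), array([210., 332.])), (array([279., 545.]), array([408.,  92.])), (array([129., 360.]), array([499., 210.]))]
[(array([244., 190.]), array([254., 466.])), (array([390., 372.]), array([172., 339.])), (array([306., 530.]), array([370.,  99.])), (array([156., 346.]), array([459., 217.]))]
[(array([274., 191.]), array([219., 456.])), (array([419., 373.]), array([138., 330.])), (array([336., 531.]), array([336.,  90.])), (array([187., 346.]), array([424., 208.]))]
```

Run:
```python
from h import *
T=lambda c:(130+c[0]/4,220+c[1]/4); S=lambda c:(420+c[0]/4,220+c[1]/4)
for a,b in (((272,68),(262,257)),((350,70),(340,258))):
    a,b=onz('top',T(a),.006),onz('top',T(b),.006); print('T',a,b,np.arctan2((a-b)[1],(a-b)[0]))
for a,b in (((122,352),(165,162)),((217,378),(252,182))):
    a,b=onz('scene',S(a),.006),onz('scene',S(b),.006); print('S',a,b,np.arctan2((a-b)[1],(a-b)[0]))
for n,f in (('top','pics/top0.png'),('scene','pics/scene0.png')):
    im=cv2.imread(f); hsv=cv2.cvtColor(im,cv2.COLOR_BGR2HSV)
    m=cv2.inRange(hsv,(5,60,60),(18,255,255))
    box=(130,220,250,330) if n=='top' else (440,240,500,315)
    mm=np.zeros_like(m); mm[box[1]:box[3],box[0]:box[2]]=m[box[1]:box[3],box[0]:box[2]]
    crop_=im[box[1]:box[3],box[0]:box[2]].copy(); c2=mm[box[1]:box[3],box[0]:box[2]]
    crop_[c2>0]=(0,255,0); cv2.imwrite(f'pics/m_{n}.png',cv2.resize(np.hstack([im[box[1]:box[3],box[0]:box[2]],crop_]),None,fx=5 if n=='scene' else 3,fy=5 if n=='scene' else 3,interpolation=cv2.INTER_NEAREST))
    # sample pixel hues
    for uv in ([(205,250),(203,240),(212,250)] if n=='top' else [(468,275),(457,285),(480,270)]): print(n,uv,hsv[uv[1],uv[0]])
```

```text
T [0.5139617  0.38780521 0.006     ] [0.36266612 0.38585842 0.006     ] 0.012866777416084007
T [0.51377496 0.32561451 0.006     ] [0.36325928 0.32477788 0.006     ] 0.005558393514728835
S [0.5217445  0.33153508 0.006     ] [0.3718207  0.33268382 0.006     ] -0.007662027442266194
S [0.52208661 0.39046466 0.006     ] [0.37035815 0.38936431 0.006     ] 0.007251947518247052
top (205, 250) [ 15 129 220]
top (203, 240) [ 15 145 215]
top (212, 250) [ 18 106 222]
scene (468, 275) [ 15 111 202]
scene (457, 285) [ 17  93 202]
scene (480, 270) [ 17  89 134]
```

View pics/m_scene.png

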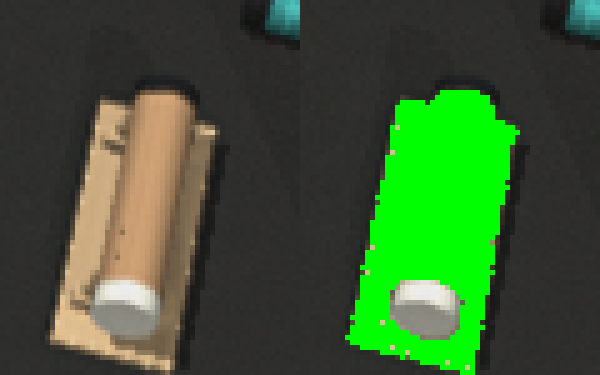

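View pics/m_top.png

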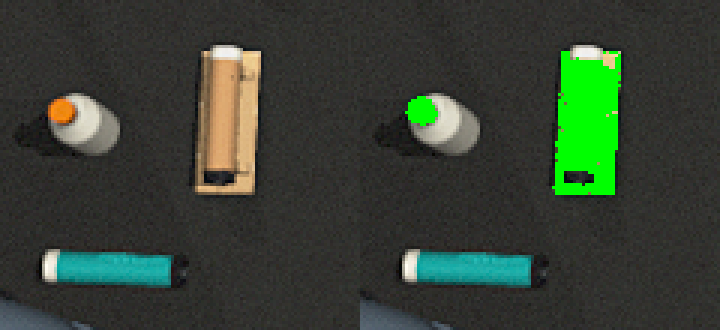

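```bash
cat >> h.py <<'E'
from scipy.spatial.transform import Rotation as Ro
def st():
    s=env.state(); w,x,y,z=s['ee_rot']; R=Ro.from_quat([x,y,z,w]).as_matrix()
    print('t%.2f'%s['t'],'tcp',np.round(s['tool_pos'],4),'jawyaw %.4f'%np.arctan2(R[1,1],R[0,1]),'down',np.round(R[:,0],3),'F',np.round(s['force'],1),'g %.4f'%s['gripper_width'],'q',np.round(s['q'],2))
E
python3 -c "
from h import *
st()"
```

```text
t0.10 tcp [0.2076 0.4818 0.2041] jawyaw 1.1640 down [-0.001 -0.001 -1.   ] F [0.3 0.2 0.5] g 0.0853 q [ 1.16  0.24 -0.01  1.32  0.    1.57]
```

move_arm --deltas '[[[0.029,-0.0154,0],0.06],[[0.029,-0.0154,0],0.06],[[0.029,-0.0154,0],0.06],[[0.029,-0.0154,0],0.06],[[0.029,-0.0154,0],0.06]]' --grip 0.0854 --newtons 80

```text
t: 0.52
tool_pos: [0.3515, 0.404, 0.2024]
ee_rot: [0.705, 0.029, 0.708, -0.031]
force: [-0.1, 0.9, 0.7]
gripper_width: 0.085
```

```bash
python3 -c "
from h import *
st()"
```

```text
t0.52 tcp [0.3515 0.404  0.2024] jawyaw 1.4855 down [-0.003 -0.004 -1.   ] F [-0.1  0.9  0.7] g 0.0850 q [0.85 0.26 0.01 1.33 0.   0.94]
```

move_arm --deltas '[[[0.03,-0.015,0],0.03],[[0.03,-0.015,0],0.03],[[0.03,-0.015,0],0.03],[[0,0,-0.02],0],[[0,0,-0.03],0]]'

```text
t: 0.93
tool_pos: [0.4532, 0.3539, 0.1546]
ee_rot: [0.708, -0.003, 0.706, 0.003]
force: [1.0, -0.5, -0.2]
gripper_width: 0.0851
```

Run:
```python
from h import *
st()
for n in ('scene','top'): cv2.imwrite(f'pics/{n}2.png',env.grab_frame(n)[:,:,::-1])
crop('pics/top2.png','pics/t2b.png',130,180,290,300,5)
crop('pics/scene2.png','pics/s2b.png',400,180,540,320,5)
```

```text
t0.93 tcp [0.4532 0.3539 0.1546] jawyaw 1.5790 down [ 0.004 -0.    -1.   ] F [ 1.  -0.5 -0.2] g 0.0851 q [ 0.66  0.34  0.    1.23 -0.    0.66]
```

View pics/s2b.png

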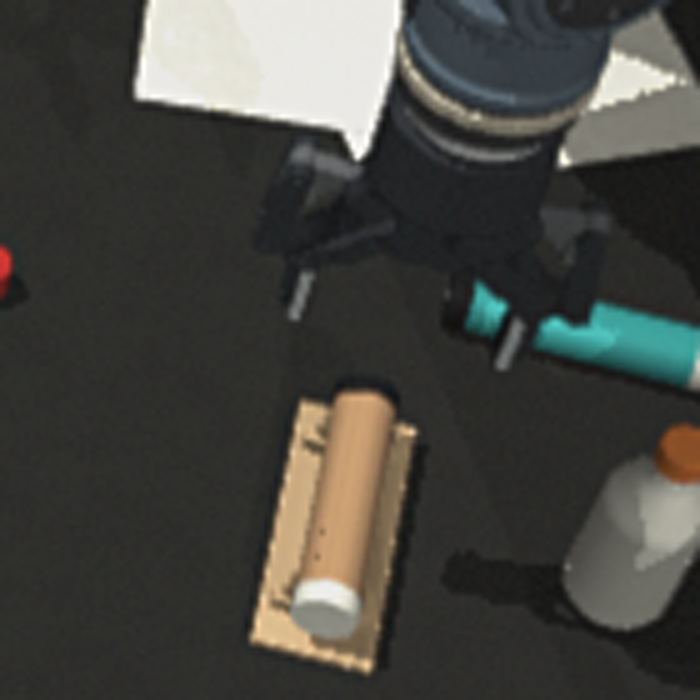

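View pics/t2b.png

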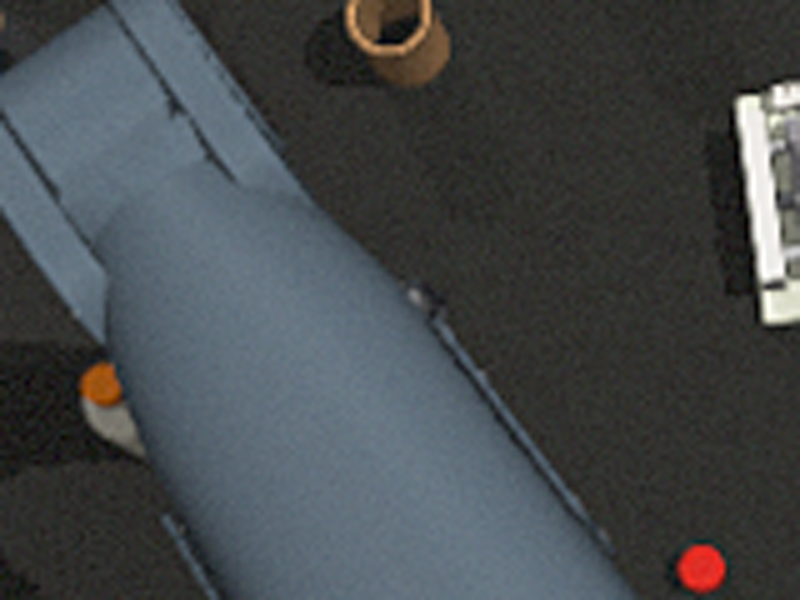

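Run:
```python
from h import *
p=np.array([0.4532,0.3539,0.1546])
for z in (0,.013): print((proj('scene',p+[0,0,z])-[400,180])*5, (proj('scene',p+[0,.045,z])-[400,180])*5,(proj('scene',p+[0,-.045,z])-[400,180])*5)
# tube end circle centres predicted
for P in ((.4415-.07,.359,.034),(.4415+.07,.359,.034),(.4415,.359,.05)): print((proj('scene',P)-[400,180])*5)
```

```text
[380.69473145 373.36432267] [477.80097519 397.45106571] [284.86537332 349.59297762]
[386.45898917 357.469285  ] [484.35655069 381.63690812] [289.85870028 333.62032119]
[367.2420556  384.44617957]
[321.83643458 609.20398428]
[351.43544972 476.63084966]
```

move_arm --deltas '[[[-0.011,0.004,-0.03],0],[[0,0,-0.035],0],[[0,0,-0.035],0],[[0,0,-0.025],0],[[0,0,-0.007],0]]'

```text
t: 1.45
tool_pos: [0.4381, 0.3588, 0.0202]
ee_rot: [0.707, -0.005, 0.707, 0.003]
force: [-1.2, -1.5, -1.1]
gripper_width: 0.0854
```

```bash
python3 -c "
from h import *
st()"
```

```text
t1.45 tcp [0.4381 0.3588 0.0202] jawyaw 1.5815 down [ 0.    -0.003 -1.   ] F [-1.2 -1.5 -1.1] g 0.0854 q [ 0.69  0.43 -0.23  0.91 -0.    0.68]
```

move_arm --deltas '[[[0.003,0,-0.005],-0.005],[[0,0,0],0],[[0,0,0],0],[[0,0,0],0],[[0,0,0],0]]'

```text
t: 1.87
tool_pos: [0.4424, 0.3615, 0.0198]
ee_rot: [0.708, -0.003, 0.706, 0.002]
force: [0.3, -0.1, -0.3]
gripper_width: 0.0851
```

move_arm --deltas '[[[0,0,0],0],[[0,0,0],0],[[0,0,0],0],[[0,0,0],0],[[0,0,0],0]]' --grip 0.02 --newtons 80

```text
t: 2.28
tool_pos: [0.4443, 0.3628, 0.0233]
ee_rot: [0.709, -0.001, 0.705, 0.003]
force: [-0.5, -0.7, -0.0]
gripper_width: 0.026
```

```bash
python3 -c "
from h import *
st()"
```

```text
t2.28 tcp [0.4443 0.3628 0.0233] jawyaw 1.5776 down [ 0.007  0.003 -1.   ] F [-0.5 -0.7 -0. ] g 0.0260 q [ 0.69  0.43 -0.22  0.91 -0.    0.68]
```

Run:
```python
from h import *
cv2.imwrite('pics/scene3.png',env.grab_frame('scene')[:,:,::-1])
st()
crop('pics/scene3.png','pics/s3b.png',400,180,540,320,5)
```

```text
t2.33 tcp [0.4443 0.3628 0.0233] jawyaw 1.5776 down [ 0.007  0.003 -1.   ] F [-0.1 -0.6  0.2] g 0.0197 q [ 0.69  0.43 -0.22  0.91 -0.    0.68]
```

View pics/s3b.png

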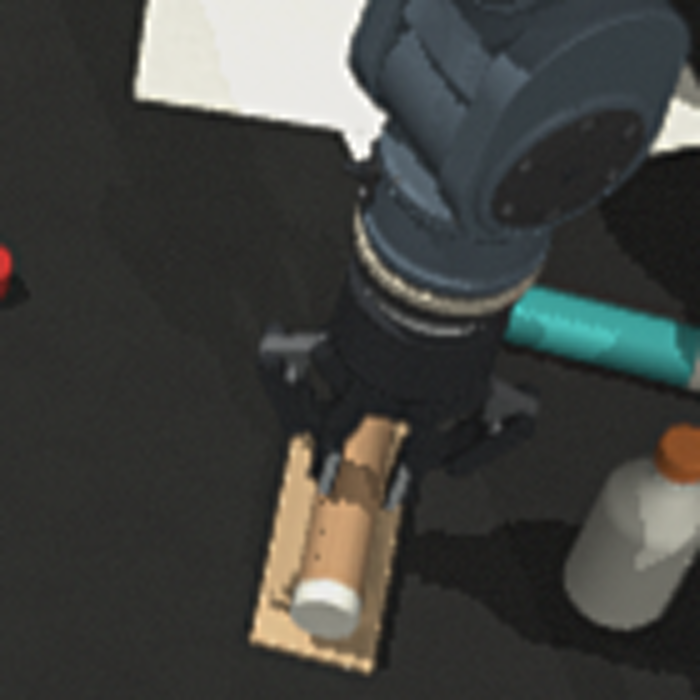

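Run:
```python
from h import *
for w in (.010,.016,.02):
  print(w,[np.round((proj('scene',(.4553,.3628+s*w,.025))-[400,180])*5) for s in (1,-1)],[np.round((proj('scene',(.4553,.3628+s*w,.047))-[400,180])*5) for s in (1,-1)])
cv2.imwrite('pics/scene4.png',env.grab_frame('scene')[:,:,::-1])
st()
crop('pics/scene4.png','pics/s4b.png',450,250,500,300,14)
```

```text
0.01 [array([365., 533.]), array([325., 522.])] [array([374., 509.]), array([333., 499.])]
0.016 [array([377., 536.]), array([313., 519.])] [array([386., 513.]), array([321., 496.])]
0.02 [array([385., 538.]), array([305., 517.])] [array([394., 515.]), array([313., 494.])]
t2.38 tcp [0.4442 0.3628 0.0232] jawyaw 1.5776 down [ 0.006  0.003 -1.   ] F [-0.2  0.3 -0.4] g 0.0199 q [ 0.69  0.43 -0.22  0.91 -0.    0.68]
```

View pics/s4b.png

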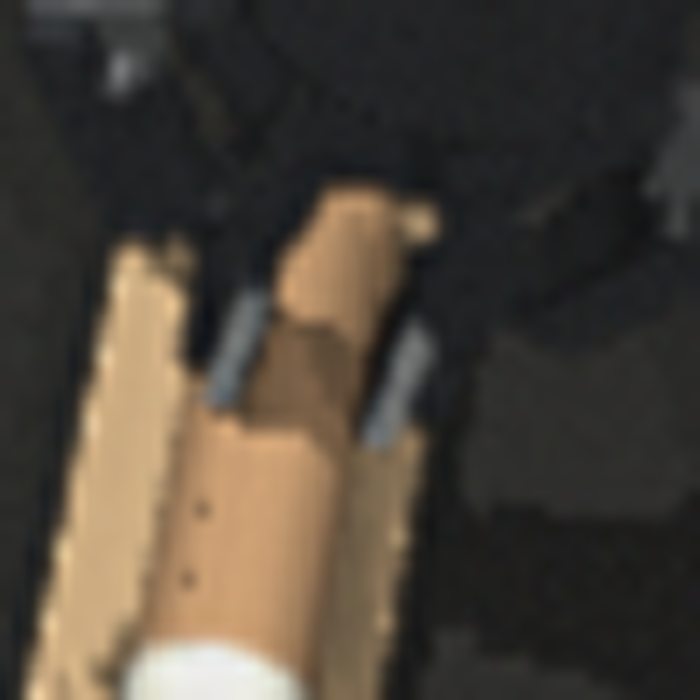

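move_arm --deltas '[[[0,0,0.01],0],[[0,0,0.01],0],[[0,0,0.01],0],[[0,0,0.005],0],[[0,0,0],0]]'

```text
t: 2.8
tool_pos: [0.4439, 0.3625, 0.0619]
ee_rot: [0.709, -0.002, 0.705, 0.003]
force: [-0.3, -0.7, -0.2]
gripper_width: 0.0202
```

Run:
```python
from h import *
cv2.imwrite('pics/scene5.png',env.grab_frame('scene')[:,:,::-1])
st()
crop('pics/scene5.png','pics/s5b.png',430,220,510,320,8)
```

```text
t2.85 tcp [0.4439 0.3625 0.0615] jawyaw 1.5776 down [ 0.006  0.002 -1.   ] F [ 0.5 -1.  -0.2] g 0.0199 q [ 0.69  0.4  -0.16  1.   -0.    0.68]
```

View pics/s5b.png

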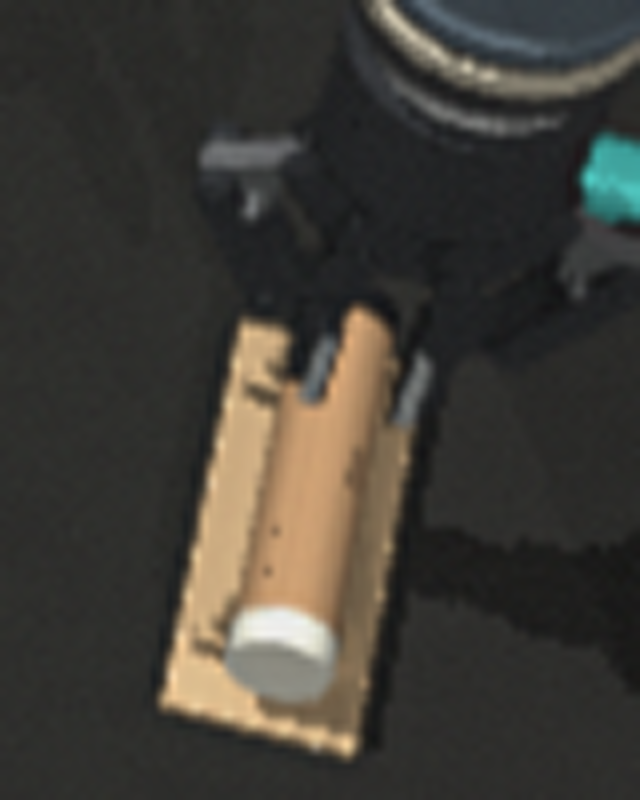

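Run:
```python
from h import *
for uv,lab in (((474.8,271.2),'lifted .0617'),((471.4,280.3),'down .0233'),((479.6,248.6),'hover .1546')):
  o,v=ray('scene',uv)
  for x in (.444,.455): 
    if 'hover' in lab: x+=.009
    p=o+v*(x-o[0])/v[0]; print(lab,x,p)
```

```text
lifted .0617 0.444 [0.444      0.3654187  0.07553694]
lifted .0617 0.455 [0.455      0.36399796 0.09101083]
down .0233 0.444 [0.444      0.36543126 0.03362107]
down .0233 0.455 [0.455      0.36401036 0.04963243]
hover .1546 0.453 [0.453      0.35657571 0.18013842]
hover .1546 0.464 [0.464      0.35525449 0.19442091]
```

move_arm --deltas '[[[0,-0.002,0],0],[[0,0,0],0],[[0,0,0],0],[[0,0,0],0],[[0,0,0],0]]' --grip 0.0854

```text
t: 3.27
tool_pos: [0.4433, 0.3597, 0.0606]
ee_rot: [0.709, -0.002, 0.705, 0.003]
force: [-0.2, 0.7, -0.3]
gripper_width: 0.079
```

move_arm --deltas '[[[0,0,-0.02],0],[[0,0,-0.02],0],[[0,0,-0.012],0],[[0,0,-0.006],0],[[0,0,0],0]]'

```text
t: 3.68
tool_pos: [0.4436, 0.36, 0.0005]
ee_rot: [0.709, -0.002, 0.705, 0.003]
force: [-1.2, 1.2, 0.0]
gripper_width: 0.0855
```

Run:
```python
from h import *
cv2.imwrite('pics/scene6.png',env.grab_frame('scene')[:,:,::-1])
st()
crop('pics/scene6.png','pics/s6b.png',430,220,530,320,8)
```

```text
t3.73 tcp [0.4437 0.3601 0.001 ] jawyaw 1.5775 down [ 0.006  0.002 -1.   ] F [ 0.9 -0.3  0.6] g 0.0853 q [ 0.68  0.45 -0.25  0.86 -0.    0.68]
```

View pics/s6b.png

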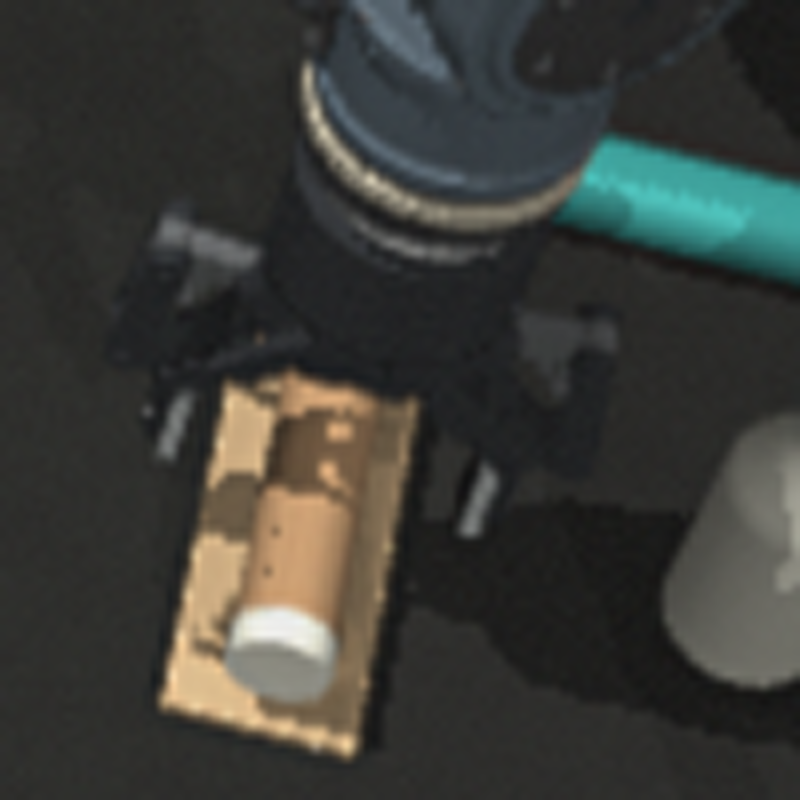

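move_arm --deltas '[[[0,-0.001,-0.008],0],[[0,0,-0.004],0],[[0,0,-0.001],0],[[0,0,0],0],[[0,0,0],0]]'

```text
t: 4.15
tool_pos: [0.445, 0.36, -0.011]
ee_rot: [0.71, -0.001, 0.704, 0.004]
force: [0.1, -0.1, 0.1]
gripper_width: 0.0856
```

move_arm --deltas '[[[0,0,0],0],[[0,0,0],0],[[0,0,0],0],[[0,0,0],0],[[0,0,0],0]]' --grip 0.02 --newtons 80

```text
t: 4.57
tool_pos: [0.4458, 0.3601, -0.0095]
ee_rot: [0.711, -0.001, 0.703, 0.004]
force: [0.2, -1.8, 4.3]
gripper_width: 0.0301
```

Run:
```python
from h import *
cv2.imwrite('pics/scene7.png',env.grab_frame('scene')[:,:,::-1])
st()
crop('pics/scene7.png','pics/s7b.png',430,220,530,320,8)
```

```text
t4.62 tcp [ 0.4458  0.3601 -0.0095] jawyaw 1.5773 down [ 0.01   0.005 -1.   ] F [-0.4 -2.5  3.7] g 0.0298 q [ 0.68  0.46 -0.27  0.83 -0.    0.67]
```

View pics/s7b.png

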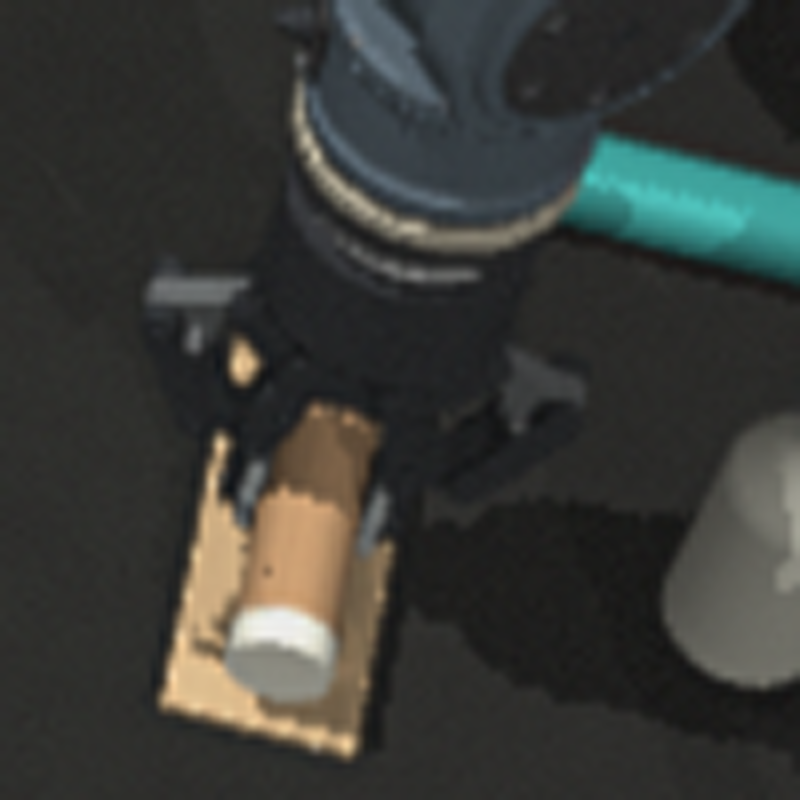

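Run:
```python
from h import *
o,v=ray('scene',(468.4,287.2))
for x in (.440,.4458,.4568):
    p=o+v*(x-o[0])/v[0]; print(x,p)
f=lambda P:(proj('scene',P)-[430,220])*8
# tube centreline side points & rest at same x
for x in (.4458,.4568): print(f((x,.376,.034)),f((x,.344,.034)),f((x,.36,.05)))
```

```text
0.44 [ 0.44        0.36496935 -0.00596466]
0.4458 [0.4458     0.36422674 0.00270491]
0.4568 [0.4568     0.36281832 0.01914718]
[364.31825679 495.09556235] [262.27865395 468.83528542] [323.27805321 454.54039654]
[358.79053163 523.67089607] [256.34012408 497.17427208] [317.53597266 483.13150997]
```

move_arm --deltas '[[[0,0,0.01],0],[[0,0,0.02],0],[[0,0,0.02],0],[[0,0,0.02],0],[[0,0,0.02],0]]'

```text
t: 5.03
tool_pos: [0.4424, 0.3577, 0.0816]
ee_rot: [0.708, -0.002, 0.706, 0.002]
force: [1.1, 0.6, -1.2]
gripper_width: 0.0299
```

Run:
```python
from h import *
cv2.imwrite('pics/scene8.png',env.grab_frame('scene')[:,:,::-1])
st()
crop('pics/scene8.png','pics/s8b.png',430,220,530,320,8)
```

```text
t5.08 tcp [0.4441 0.3591 0.0858] jawyaw 1.5773 down [ 0.007  0.003 -1.   ] F [0.9 0.8 1.7] g 0.0298 q [ 0.68  0.37 -0.13  1.06 -0.    0.67]
```

View pics/s8b.png

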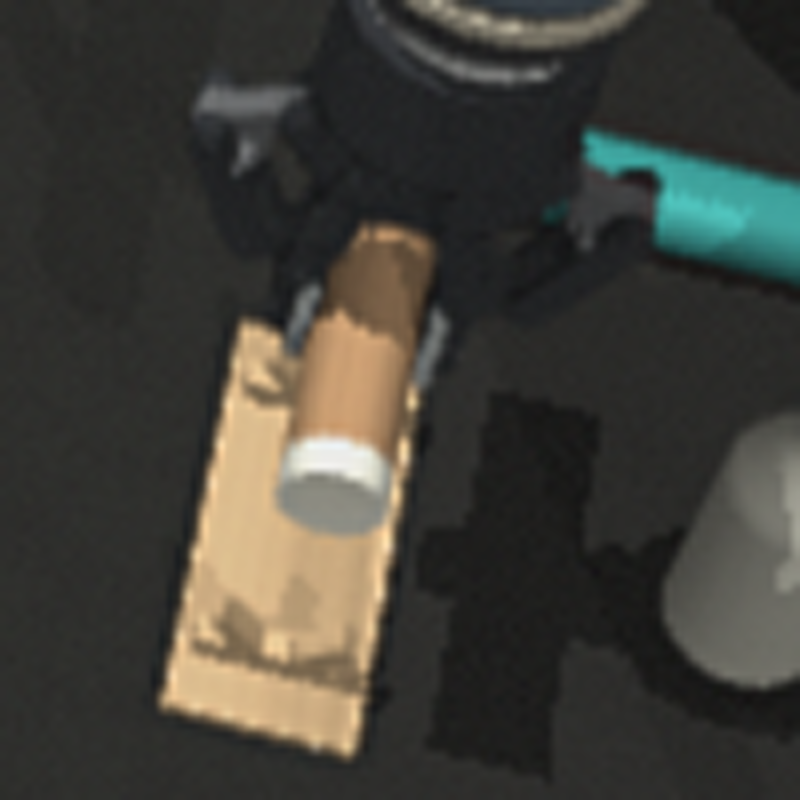

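Run:
```python
from h import *
e=onz('scene',(430+332/8,220+497/8),.1293); print(e, e-[.07,0,0])
e=onz('scene',(430+282/8,220+655/8),.034); print('at rest',e, e-[.07,0,0])
```

```text
[0.51463105 0.35795748 0.1293    ] [0.44463105 0.35795748 0.1293    ]
at rest [0.51094036 0.3610682  0.034     ] [0.44094036 0.3610682  0.034     ]
```

move_arm --deltas '[[[0.008,-0.018,0.015],-0.118],[[0.011,-0.026,0.015],-0.118],[[0.011,-0.026,0.01],-0.118],[[0.011,-0.026,0.005],-0.118],[[0.011,-0.026,0],-0.118]]'

```text
t: 5.5
tool_pos: [0.4968, 0.239, 0.1386]
ee_rot: [0.681, 0.21, 0.671, -0.205]
force: [1.6, -0.7, -0.5]
gripper_width: 0.0298
```

move_arm --deltas '[[[0.011,-0.026,0],-0.118],[[0.011,-0.026,0],-0.118],[[0.011,-0.026,0],-0.118],[[0.011,-0.026,0],-0.118],[[0.008,-0.018,0],-0.1]]'

```text
t: 5.92
tool_pos: [0.5515, 0.1104, 0.1433]
ee_rot: [0.591, 0.402, 0.577, -0.396]
force: [-0.2, 0.2, -1.2]
gripper_width: 0.03
```

```bash
python3 -c "
from h import *
st()"
```

```text
t5.92 tcp [0.5515 0.1104 0.1433] jawyaw 0.3724 down [ 0.02  -0.004 -1.   ] F [-0.2  0.2 -1.2] g 0.0300 q [ 0.2   0.31 -0.07  1.17 -0.01  1.4 ]
```

move_arm --deltas '[[[0.012,-0.024,0],-0.09],[[0.011,-0.022,0],-0.07],[[0.008,-0.018,0],-0.03],[[0,0,0],0],[[0,0,0],0]]'

```text
t: 6.33
tool_pos: [0.5851, 0.039, 0.1461]
ee_rot: [0.546, 0.461, 0.531, -0.456]
force: [0.4, 0.4, -1.1]
gripper_width: 0.0296
```

Run:
```python
from h import *
cv2.imwrite('pics/scene9.png',env.grab_frame('scene')[:,:,::-1])
cv2.imwrite('pics/top9.png',env.grab_frame('top')[:,:,::-1])
st()
crop('pics/scene9.png','pics/s9b.png',250,200,390,330,5)
crop('pics/top9.png','pics/t9b.png',250,150,410,270,5)
```

```text
t6.43 tcp [0.5848 0.0398 0.146 ] jawyaw 0.1623 down [ 0.022 -0.008 -1.   ] F [-0.2  0.5 -1.6] g 0.0300 q [ 0.07  0.35 -0.01  1.19 -0.01  1.48]
```

View pics/s9b.png

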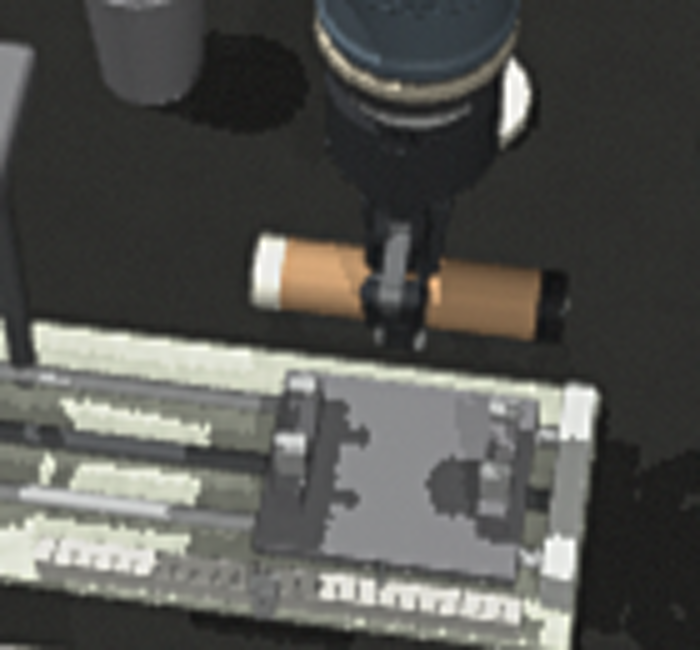

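View pics/t9b.png

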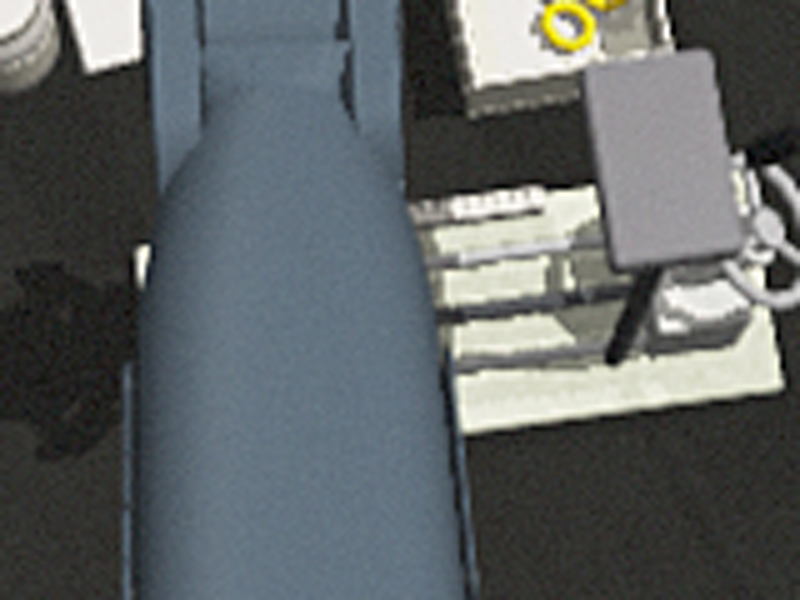

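Run:
```python
from h import *
for z in (.1895,.18,.165,.20):
  a=onz('scene',(250+254/5,200+272/5),z); b=onz('scene',(250+565/5,200+306/5),z)
  d=b-a; print(z,(a+b)/2,np.linalg.norm(d),'ang',np.arctan2(d[1],d[0])-np.pi/2)
# noses from this image, scene: 
for c in ((302,382),(290,440),(505,407),(493,462)): print(onz('scene',(250+c[0]/5,200+c[1]/5),.079))
```

```text
0.1895 [0.5868427  0.04093823 0.1895    ] 0.14235660596165628 ang 0.17579145644277494
0.18 [0.58062687 0.0390807  0.18      ] 0.14359412408361497 ang 0.17579145644277472
0.165 [0.57081242 0.03614776 0.165     ] 0.14554810006565486 ang 0.17579145644277516
0.2 [0.59371282 0.04299128 0.2       ] 0.1409888227742284 ang 0.17579145644277605
[ 0.58294397 -0.01406969  0.079     ]
[ 0.61607059 -0.00908343  0.079     ]
[0.56666025 0.08447472 0.079     ]
[0.59817985 0.08760255 0.079     ]
```

Run:
```python
from h import *
for z in (.067,.075,.079):
  print(z,onz('top',(308.65,212.85),z),onz('scene',(329.6,285.5),z))
T=lambda u,v:(265+u/5,150+v/5)
ex=np.array([.9864,.1642,0])
hub=np.array([.6335,-.2495,0]);ey=np.array([-.1642,.9864,0])
for P in ([.586,.036,0],[.584,.038,0],[.588,.036,0]): print(((np.array(P)-hub)@ex)*1e3,((np.array(P)-hub)@ey)*1e3)
for c in ((60,243),(90,475),(708,388)): p=onz('top',T(*c),0.01); print('base x',(p-hub)@ex*1e3)
```

```text
0.067 [0.58614123 0.03615853 0.067     ] [0.58647499 0.03628673 0.067     ]
0.075 [0.58411336 0.0360476  0.075     ] [0.59118418 0.03772392 0.075     ]
0.079 [0.58309943 0.03599213 0.079     ] [0.59353878 0.03844251 0.079     ]
0.025100000000006787 289.4167
-1.6192999999999897 291.7179
1.9979000000000104 289.08829999999995
base x 75.96885635976913
base x -78.13997589605562
base x -77.80594524894862
```

move_arm --deltas '[[[0.002,-0.002,-0.025],0.003],[[0,0,-0.025],0],[[0,0,-0.02],0],[[0,0,-0.012],0],[[0,0,0],0]]'

```text
t: 6.85
tool_pos: [0.586, 0.0431, 0.0639]
ee_rot: [0.55, 0.459, 0.533, -0.45]
force: [-0.6, 0.7, 0.4]
gripper_width: 0.0296
```

Run:
```python
from h import *
cv2.imwrite('pics/scene10.png',env.grab_frame('scene')[:,:,::-1])
st()
crop('pics/scene10.png','pics/s10b.png',280,230,380,310,8)
```

```text
t6.90 tcp [0.5864 0.0432 0.065 ] jawyaw 0.1747 down [ 0.027 -0.006 -1.   ] F [-0.2 -0.1 -1.2] g 0.0295 q [ 0.08  0.4  -0.15  1.   -0.01  1.47]
```

View pics/s10b.png

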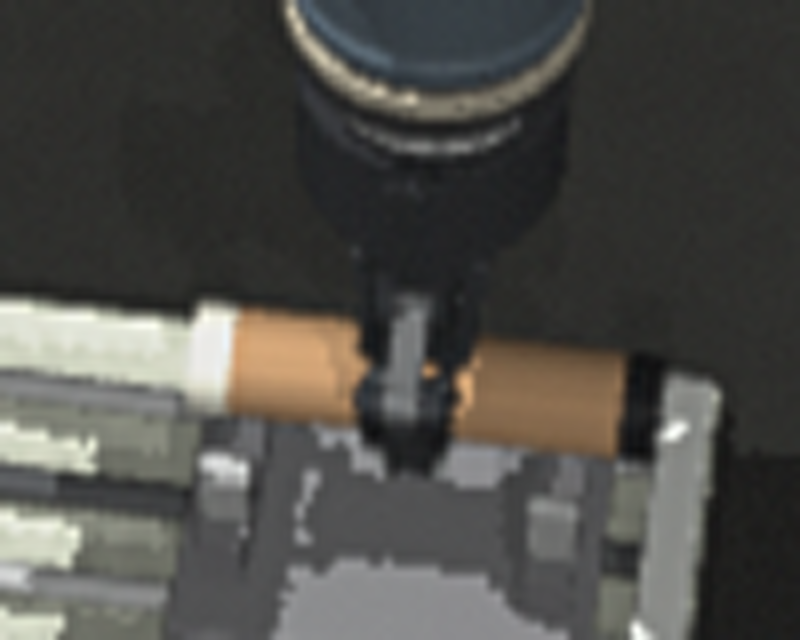

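Run:
```python
from h import *
f=lambda u,v:(280+u/8,230+v/8)
for z in (.1085,.10):
  a=onz('scene',f(190,357),z); b=onz('scene',f(665,407),z)
  d=b-a; print(z,(a+b)/2,np.linalg.norm(d),'ang',np.arctan2(d[1],d[0])-np.pi/2)
# near(+x) noses in this image: tops
for c in ((225,468),(555,515)):
  for z in (.079,.075): print(onz('scene',f(*c),z))
```

```text
0.1085 [0.58760034 0.04568114 0.1085    ] 0.1422410983717979 ang 0.18425921426227898
0.1 [0.58242807 0.04416818 0.1       ] 0.1432711086549562 ang 0.18425921426227965
[ 0.61731065 -0.00834674  0.079     ]
[ 0.61503507 -0.00922086  0.075     ]
[0.60287685 0.09090085 0.079     ]
[0.6005533  0.09035663 0.075     ]
```

Run:
```python
from h import *
S=lambda u,v:(190+u/4,195+v/4); T=lambda u,v:(265+u/5,150+v/5)
print(tri(S(695,543),T(62,245)))
# plate near corners +x: scene (655,480),(448,460)?; top (102,270),(310,240)
print(tri(S(655,478),T(102,272)), tri(S(445,460),T(305,235)))
for c in ((655,478),(445,460)): print(onz('scene',S(*c),.034))
# white lid & red cap, cup rims for check : lid
print(onz('scene',(343,217),.01),onz('top',(320,298),.01))
print(onz('scene',(397,234),.01),onz('top',(270,294),.01))
```

```text
(array([0.64629209, 0.14100464, 0.00188961]), np.float64(0.0029073014160894014))
(array([0.6229328 , 0.11066761, 0.02558543]), np.float64(0.002081597921494699)) (array([ 0.6502435 , -0.0170483 ,  0.02524736]), np.float64(0.001082234722118222))
[0.627694   0.11062027 0.034     ]
[ 0.65467578 -0.01462717  0.034     ]
[ 0.32868763 -0.00504385  0.01      ] [ 0.32800084 -0.00518025  0.01      ]
[0.34094567 0.15176536 0.01      ] [0.33694706 0.15100974 0.01      ]
```

move_arm --deltas '[[[0.003,-0.006,-0.006],-0.012],[[0,-0.001,0],0],[[0,0,0],0],[[0,0,0],0],[[0,0,0],0]]'

```text
t: 7.32
tool_pos: [0.5916, 0.0374, 0.0625]
ee_rot: [0.549, 0.463, 0.529, -0.451]
force: [-0.3, -0.4, -0.9]
gripper_width: 0.0303
```

Run:
```python
from h import *
cv2.imwrite('pics/scene11.png',env.grab_frame('scene')[:,:,::-1])
st()
crop('pics/scene11.png','pics/s11b.png',280,230,380,310,8)
```

```text
t7.37 tcp [0.5917 0.0374 0.0625] jawyaw 0.1645 down [ 0.032 -0.006 -0.999] F [ 0.9  0.2 -1. ] g 0.0297 q [ 0.07  0.41 -0.14  0.99 -0.01  1.47]
```

View pics/s11b.png

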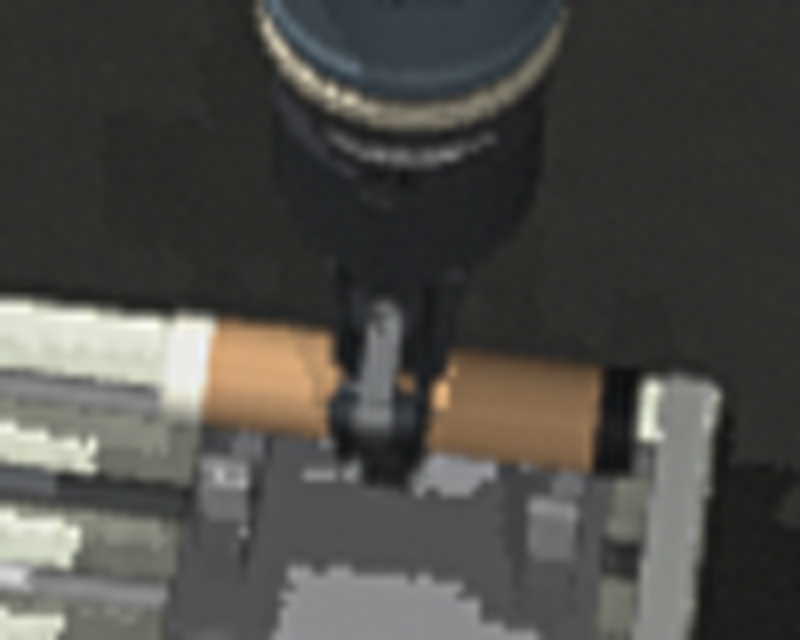

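Run:
```python
from h import *
f=lambda u,v:(280+u/8,230+v/8)
z=.106
a=onz('scene',f(163,363),z); b=onz('scene',f(637,418),z)
d=b-a; print(z,(a+b)/2,np.linalg.norm(d),'ang',np.arctan2(d[1],d[0])-np.pi/2)
```

```text
0.106 [0.59141779 0.03828862 0.106     ] 0.14236744682753114 ang 0.17200317512392238
```

move_arm --deltas '[[[0,0,-0.01],0],[[0,0,-0.006],0],[[0,0,-0.003],0],[[0,0,-0.003],0],[[0,0,0],0]]' --newtons 110

```text
t: 7.78
tool_pos: [0.5904, 0.0368, 0.041]
ee_rot: [0.55, 0.463, 0.529, -0.452]
force: [-7.2, -1.2, 5.7]
gripper_width: 0.0293
```

```bash
python3 -c "
from h import *
st()"
```

```text
t7.78 tcp [0.5904 0.0368 0.041 ] jawyaw 0.1641 down [ 0.033 -0.007 -0.999] F [-7.2 -1.2  5.7] g 0.0293 q [ 0.07  0.42 -0.18  0.94 -0.01  1.47]
```

move_arm --deltas '[[[-0.002,0,0],0],[[-0.001,0,0],0],[[0,0,0],0],[[0,0,0],0],[[0,0,0],0]]'

```text
t: 8.2
tool_pos: [0.5887, 0.0365, 0.0409]
ee_rot: [0.55, 0.464, 0.528, -0.451]
force: [0.3, -0.5, 3.9]
gripper_width: 0.0291
```

```bash
python3 -c "
from h import *
st()"
```

```text
t8.20 tcp [0.5887 0.0365 0.0409] jawyaw 0.1638 down [ 0.036 -0.007 -0.999] F [ 0.3 -0.5  3.9] g 0.0291 q [ 0.07  0.42 -0.19  0.93 -0.01  1.47]
```

move_arm --deltas '[[[0,0,-0.005],0],[[0,0,-0.005],0],[[0,0,-0.005],0],[[0,0,-0.005],0],[[0,0,-0.003],0]]'

```text
t: 8.62
tool_pos: [0.589, 0.0365, 0.0202]
ee_rot: [0.551, 0.464, 0.527, -0.451]
force: [-14.6, -0.2, 52.9]
gripper_width: 0.0294
```

```bash
python3 -c "
from h import *
st()"
```

```text
t8.62 tcp [0.589  0.0365 0.0202] jawyaw 0.1636 down [ 0.038 -0.007 -0.999] F [-14.6  -0.2  52.9] g 0.0294 q [ 0.07  0.44 -0.22  0.88 -0.01  1.47]
```

Run:
```python
from h import *
cv2.imwrite('pics/scene12.png',env.grab_frame('scene')[:,:,::-1])
st()
crop('pics/scene12.png','pics/s12b.png',280,240,380,320,8)
```

```text
t8.67 tcp [0.5889 0.0365 0.0204] jawyaw 0.1636 down [ 0.038 -0.007 -0.999] F [-4.8 -0.4 16.1] g 0.0291 q [ 0.07  0.44 -0.22  0.88 -0.01  1.47]
```

View pics/s12b.png

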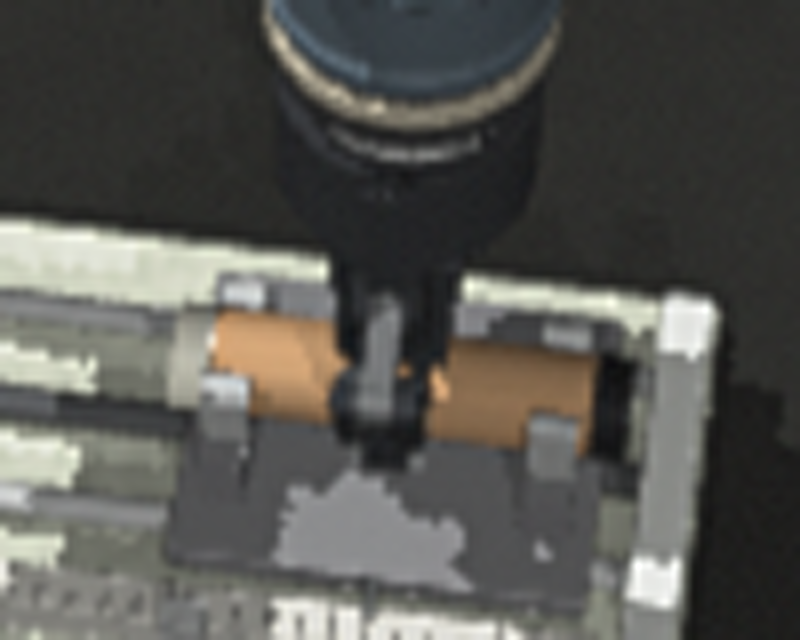

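move_arm --deltas '[[[0,0,0],0],[[0,0,0],0],[[0,0,0],0],[[0,0,0],0],[[0,0,0],0]]' --grip 0.06

```text
t: 9.08
tool_pos: [0.5876, 0.0365, 0.0188]
ee_rot: [0.55, 0.464, 0.528, -0.451]
force: [0.4, -0.1, 0.5]
gripper_width: 0.06
```

move_arm --deltas '[[[0,0,0.02],0],[[0,0,0.04],0],[[0,0,0.04],0],[[0,0,0.04],0],[[0,0,0.04],0]]'

```text
t: 9.5
tool_pos: [0.5786, 0.0359, 0.1934]
ee_rot: [0.545, 0.458, 0.534, -0.457]
force: [1.6, 0.6, 0.3]
gripper_width: 0.0599
```

Run:
```python
from h import *
cv2.imwrite('pics/scene13.png',env.grab_frame('scene')[:,:,::-1])
st()
crop('pics/scene13.png','pics/s13b.png',250,220,390,340,5)
```

```text
t9.55 tcp [0.5816 0.0361 0.2019] jawyaw 0.1637 down [ 0.024 -0.008 -1.   ] F [0.4 0.9 5.8] g 0.0601 q [ 0.07  0.32  0.09  1.32 -0.01  1.47]
```

View pics/s13b.png

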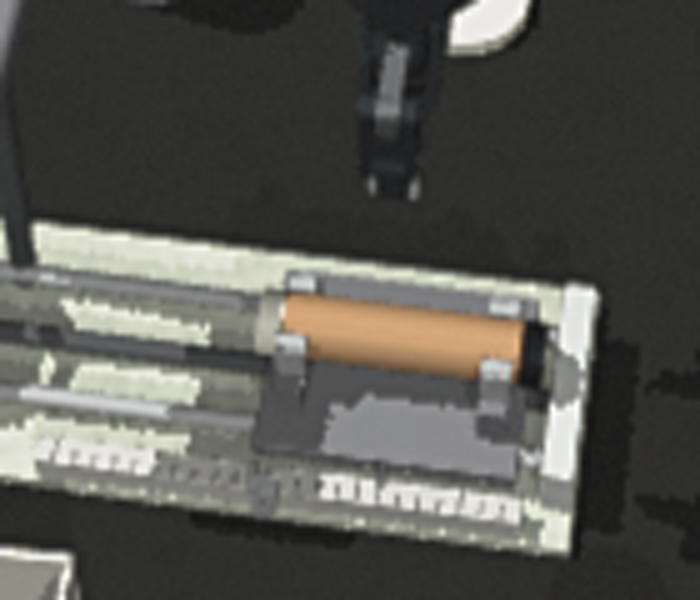

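The tube sits under all four noses at s13b (300,340), (495,370) and the far pair, so it is home. Next is the wheel, going over the lamp.

move_arm --deltas '[[[0.005,0,0.035],0],[[0.01,-0.015,0.035],0],[[0.012,-0.034,0.018],0],[[0.012,-0.036,0.005],0],[[0.012,-0.036,0],0]]' --grip 0.05 --newtons 30

```text
t: 9.97
tool_pos: [0.6303, -0.082, 0.2996]
ee_rot: [0.55, 0.459, 0.533, -0.45]
force: [1.1, -0.2, 0.1]
gripper_width: 0.0501
```

```bash
python3 -c "
from h import *
st()"
```

```text
t9.97 tcp [ 0.6303 -0.082   0.2996] jawyaw 0.1741 down [ 0.027 -0.007 -1.   ] F [ 1.1 -0.2  0.1] g 0.0501 q [-0.13  0.41  0.48  1.61 -0.    1.27]
```

move_arm --deltas '[[[0.01,-0.037,0],-0.005],[[0.01,-0.037,0],-0.005],[[0.01,-0.037,0],0],[[0.01,-0.037,0],0],[[0.01,-0.034,0],0]]'

```text
t: 10.38
tool_pos: [0.6825, -0.2728, 0.3002]
ee_rot: [0.55, 0.462, 0.53, -0.452]
force: [1.6, 0.1, -0.4]
gripper_width: 0.0501
```

```bash
python3 -c "
from h import *
st()"
```

```text
t10.38 tcp [ 0.6825 -0.2728  0.3002] jawyaw 0.1660 down [ 0.031 -0.008 -1.   ] F [ 1.6  0.1 -0.4] g 0.0501 q [-0.38  0.64  0.88  1.78  0.    1.02]
```

move_arm --deltas '[[[0,-0.002,-0.03],0],[[0,0,-0.035],0],[[0,0,-0.035],0],[[0,0,-0.02],0],[[0,0,0],0]]'

```text
t: 10.8
tool_pos: [0.6902, -0.2899, 0.1751]
ee_rot: [0.552, 0.466, 0.522, -0.454]
force: [-0.6, -0.2, -1.3]
gripper_width: 0.0496
```

Run:
```python
from h import *
for n in ('scene','top'): cv2.imwrite(f'pics/{n}14.png',env.grab_frame(n)[:,:,::-1])
st()
crop('pics/scene14.png','pics/s14b.png',170,180,290,300,6)
crop('pics/top14.png','pics/t14b.png',350,130,450,230,6)
```

```text
t10.90 tcp [ 0.6915 -0.29    0.1794] jawyaw 0.1561 down [ 0.047 -0.017 -0.999] F [ 0.1  0.4 -0.1] g 0.0505 q [-0.4   0.61  0.52  1.43  0.    1.02]
```

View pics/s14b.png

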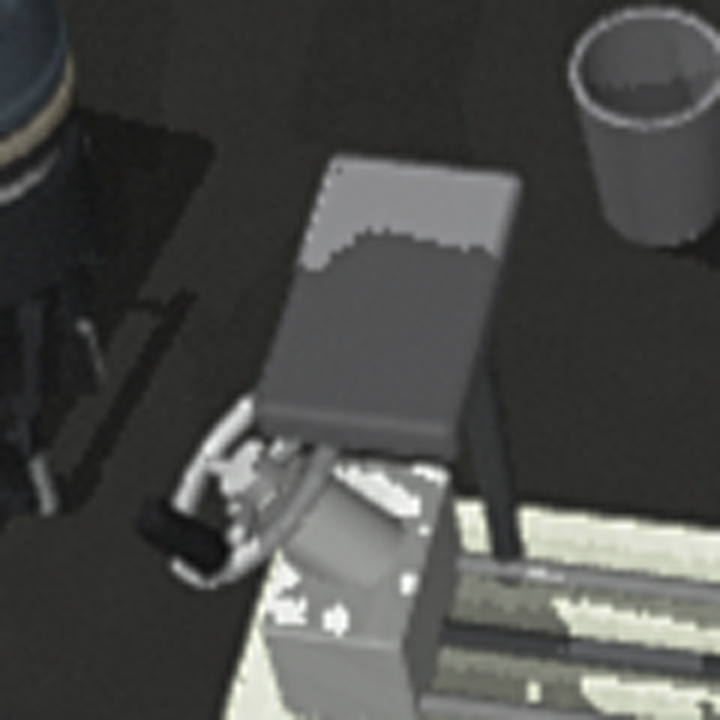

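View pics/t14b.png

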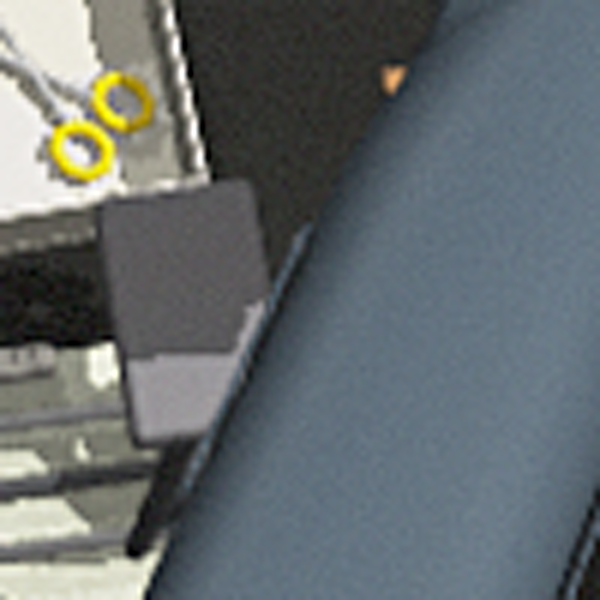

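Run:
```python
from h import *
for z in (.2,.207,.215): print(onz('scene',(170+71/6,180+445/6),z))
for c in ((97,378),(45,508)): print(onz('scene',(170+c[0]/6,180+c[1]/6),.207))
# knob top end now
print([onz('scene',(170+152/6,180+525/6),z) for z in (.155,.159)])
```

```text
[ 0.68706542 -0.28391333  0.2       ]
[ 0.69104173 -0.28043034  0.207     ]
[ 0.69558609 -0.27644979  0.215     ]
[ 0.65987703 -0.2847318   0.207     ]
[ 0.71973895 -0.27704218  0.207     ]
[array([ 0.68617435, -0.25961691,  0.155     ]), array([ 0.68835899, -0.25779229,  0.159     ])]
```

Run:
```python
from h import *
T=lambda u,v:(380+u/12,165+v/12);S=lambda u,v:(185+u/12,235+v/12)
for z in (.150,.159,.168): print(z,onz('top',T(350,140),z),onz('scene',S(122,372),z))
for z in (.1296,): print('bot',onz('top',T(248,190),z),onz('scene',S(250,455),z))
for z in (.125,.131,): print('boss',onz('top',T(287,362),z),onz('scene',S(305,270),z))
print('rim-x',onz('top',T(315,538),.125)); print('rim low',onz('top',T(392,425),.096),onz('scene',S(180,340),.096))
```

```text
0.15 [ 0.68405413 -0.26379735  0.15      ] [ 0.6797383  -0.26407495  0.15      ]
0.159 [ 0.68111022 -0.26225783  0.159     ] [ 0.68468319 -0.25995224  0.159     ]
0.168 [ 0.67816632 -0.26071832  0.168     ] [ 0.68962809 -0.25582954  0.168     ]
bot [ 0.67690169 -0.24133379  0.1296    ] [ 0.67871838 -0.24095798  0.1296    ]
boss [ 0.63333367 -0.251513    0.125     ] [ 0.63241979 -0.25093891  0.125     ]
boss [ 0.63158644 -0.25054722  0.131     ] [ 0.63589049 -0.24831791  0.131     ]
rim-x [ 0.58767481 -0.25810525  0.125     ]
rim low [ 0.62565999 -0.28293397  0.096     ] [ 0.63930853 -0.28084462  0.096     ]
```

move_arm --deltas '[[[-0.005,0.012,-0.015],0.005],[[-0.003,0.01,-0.02],0],[[0,0.002,-0.02],0],[[0,0,-0.01],0],[[0,0,0],0]]'

```text
t: 11.32
tool_pos: [0.689, -0.2665, 0.125]
ee_rot: [0.561, 0.466, 0.516, -0.449]
force: [0.0, -0.0, 0.5]
gripper_width: 0.05
```

Run:
```python
from h import *
cv2.imwrite('pics/scene15.png',env.grab_frame('scene')[:,:,::-1])
st()
crop('pics/scene15.png','pics/s15b.png',170,190,260,300,7)
```

```text
t11.37 tcp [ 0.6895 -0.2667  0.1262] jawyaw 0.1628 down [ 0.064 -0.023 -0.998] F [ 0.4 -1.   0.8] g 0.0502 q [-0.37  0.59  0.34  1.25  0.    1.04]
```

View pics/s15b.png

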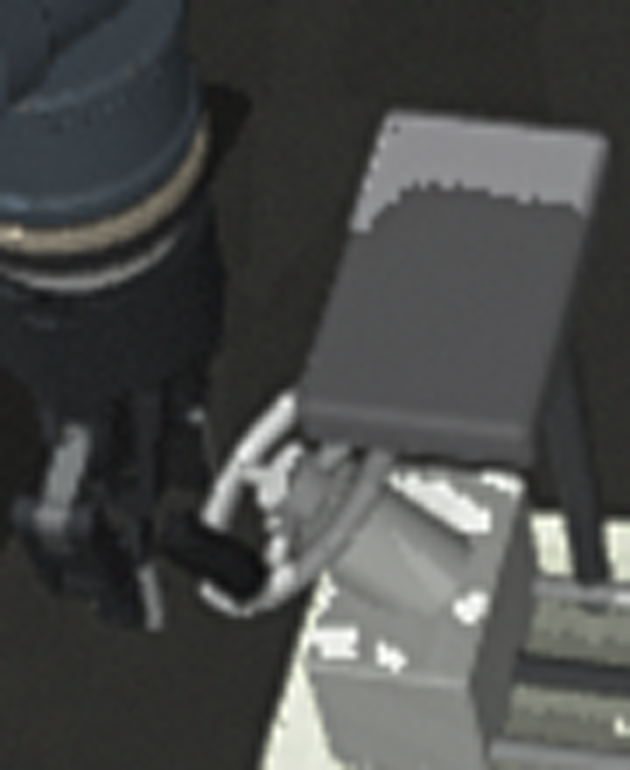

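move_arm --deltas '[[[-0.005,0.003,-0.006],0],[[0,0,-0.006],0],[[0,0,-0.004],0],[[0,0,-0.002],0],[[0,0,0],0]]'

```text
t: 11.78
tool_pos: [0.689, -0.2661, 0.1155]
ee_rot: [0.564, 0.467, 0.512, -0.448]
force: [0.2, -0.3, -0.5]
gripper_width: 0.0502
```

Run:
```python
from h import *
cv2.imwrite('pics/scene16.png',env.grab_frame('scene')[:,:,::-1])
st()
crop('pics/scene16.png','pics/s16b.png',170,200,260,300,7)
```

```text
t11.83 tcp [ 0.6891 -0.2661  0.1157] jawyaw 0.1629 down [ 0.074 -0.027 -0.997] F [ 0.9 -0.4 -0.1] g 0.0499 q [-0.37  0.58  0.3   1.21  0.    1.04]
```

View pics/s16b.png

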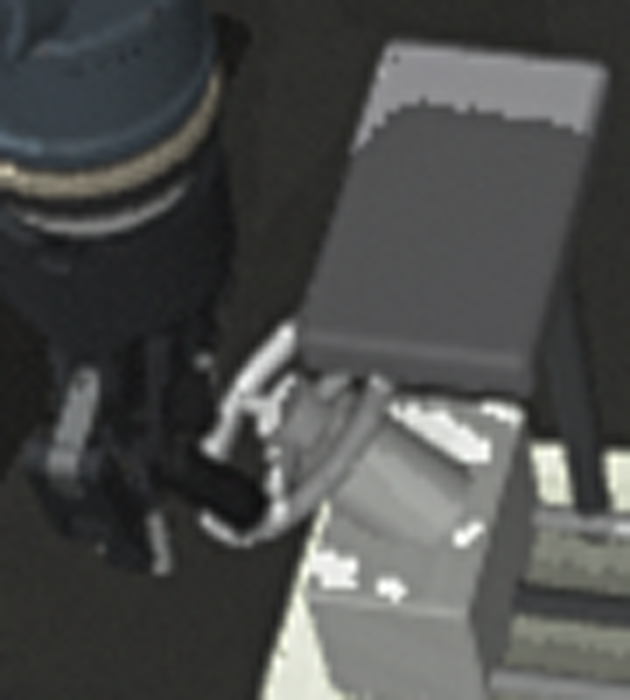

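move_arm --deltas '[[[-0.006,0.003,-0.006],0],[[-0.003,0,-0.004],0],[[0,0,0],0],[[0,0,0],0],[[0,0,0],0]]'

```text
t: 12.25
tool_pos: [0.6811, -0.2642, 0.107]
ee_rot: [0.565, 0.468, 0.511, -0.448]
force: [-0.2, -0.1, -0.0]
gripper_width: 0.0501
```

move_arm --deltas '[[[0,0,0],0],[[0,0,0],0],[[0,0,0],0],[[0,0,0],0],[[0,0,0],0]]' --grip 0.0 --newtons 30

```text
t: 12.67
tool_pos: [0.6854, -0.2639, 0.1085]
ee_rot: [0.567, 0.469, 0.51, -0.446]
force: [-1.0, -0.3, 0.8]
gripper_width: 0.0167
```

Run:
```python
from h import *
cv2.imwrite('pics/scene17.png',env.grab_frame('scene')[:,:,::-1])
st()
crop('pics/scene17.png','pics/s17b.png',170,200,260,300,7)
```

```text
t12.72 tcp [ 0.6853 -0.2639  0.1085] jawyaw 0.1644 down [ 0.083 -0.028 -0.996] F [-0.7  0.  -0.4] g 0.0166 q [-0.37  0.57  0.26  1.17  0.    1.04]
```

View pics/s17b.png

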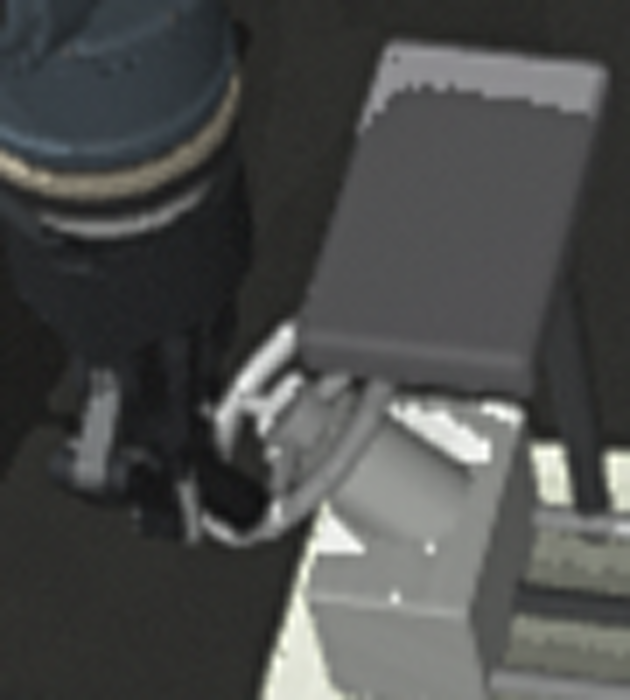

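```bash
cat > ck.py <<'E'
from h import *
import sys
ex=np.array([.9864,.1642,0]);ey=np.array([-.1642,.9864,0]);ez=np.array([0,0,1.]);u=.766*ey+.643*ez;nn=-.643*ey+.766*ez
try: C=np.load('C.npy')
except Exception:
    C=np.array([.6853,-.2639,.1085])-.045*(np.cos(.05)*ex+np.sin(.05)*u); np.save('C.npy',C)
st()
p=env.state()['tool_pos']; d=p-C; a,b=d@ex,d@u
phi=np.arctan2(b,a); print('phi %.3f r %.4f off-plane %.4f'%(phi,np.hypot(a,b),d@nn))
if len(sys.argv)>1:
    dp=float(sys.argv[1]); f=lambda t:C+.045*(np.cos(t)*ex+np.sin(t)*u)
    steps=[f(phi-dp)-p]+[f(phi-dp*(k+1))-f(phi-dp*k) for k in range(1,5)]
    print([[list(np.round(s,4)),0] for s in steps], phi-5*dp)
E
python3 ck.py .2
python3 - <<'E'
from h import *
ex=np.array([.9864,.1642,0]);ey=np.array([-.1642,.9864,0])
for n,uv in (('top',(280+340/8,180+88/8)),('scene',(250+318/6,295+135/6))):
  for z in (.02,.032): m=onz(n,uv,z); print(n,z,m,'dy from seat',(m-np.array([.5885,.0365,0]))@ey*1e3)
S=lambda u,v:(190+u/4,195+v/4); T=lambda u,v:(265+u/5,150+v/5)
print('plate mid edge scene',[ (onz('scene',S(*c),.034)-np.array([.5885,.0365,0]))@ey*1e3 for c in ((655,478),(445,460))])
print('plate top',[ (onz('top',T(*c),.034)-np.array([.5885,.0365,0]))@ey*1e3 for c in ((102,270),(310,240))])
E
```

```text
t12.72 tcp [ 0.6853 -0.2639  0.1085] jawyaw 0.1644 down [ 0.083 -0.028 -0.996] F [-0.7  0.  -0.4] g 0.0166 q [-0.37  0.57  0.26  1.17  0.    1.04]
phi 0.049 r 0.0450 off-plane 0.0000
[[[np.float64(0.0007), np.float64(-0.0069), np.float64(-0.0058)], 0], [[np.float64(-0.0011), np.float64(-0.0069), np.float64(-0.0056)], 0], [[np.float64(-0.0028), np.float64(-0.0068), np.float64(-0.0052)], 0], [[np.float64(-0.0045), np.float64(-0.0063), np.float64(-0.0046)], 0], [[np.float64(-0.0059), np.float64(-0.0056), np.float64(-0.0038)], 0]] -0.9506662920281783
top 0.02 [ 0.67165513 -0.00601441  0.02      ] dy from seat -55.590284331804675
top 0.032 [ 0.66810743 -0.00588645  0.032     ] dy from seat -54.88153611388825
scene 0.02 [ 0.66579949 -0.00677279  0.02      ] dy from seat -55.37685740535463
scene 0.032 [ 0.67184619 -0.00428794  0.032     ] dy from seat -53.91867220202132
plate mid edge scene [np.float64(66.67658356330357), np.float64(-61.297907096980914)]
plate top [np.float64(68.27021023053284), np.float64(-65.61539713245503)]
```

move_arm --deltas '[[[0.0007,-0.0069,-0.0058],0],[[-0.0011,-0.0069,-0.0056],0],[[-0.0028,-0.0068,-0.0052],0],[[-0.0045,-0.0063,-0.0046],0],[[-0.0059,-0.0056,-0.0038],0]]'

```text
t: 13.13
tool_pos: [0.672, -0.2967, 0.0829]
ee_rot: [0.568, 0.469, 0.51, -0.444]
force: [-4.4, 4.7, 6.8]
gripper_width: 0.0174
```

```bash
python3 ck.py .2
```

```text
t13.13 tcp [ 0.672  -0.2967  0.0829] jawyaw 0.1675 down [ 0.085 -0.026 -0.996] F [-4.4  4.7  6.8] g 0.0174 q [-0.42  0.58  0.21  1.11  0.01  0.98]
phi -0.955 r 0.0457 off-plane -0.0002
[[[np.float64(-0.0076), np.float64(-0.0044), np.float64(-0.0023)], 0], [[np.float64(-0.0081), np.float64(-0.0035), np.float64(-0.0018)], 0], [[np.float64(-0.0087), np.float64(-0.0022), np.float64(-0.0007)], 0], [[np.float64(-0.0089), np.float64(-0.0009), np.float64(0.0005)], 0], [[np.float64(-0.0088), np.float64(0.0005), np.float64(0.0016)], 0]] -1.9549792192060365
```

move_arm --deltas '[[[-0.0076,-0.0044,-0.0023],0],[[-0.0081,-0.0035,-0.0018],0],[[-0.0087,-0.0022,-0.0007],0],[[-0.0089,-0.0009,0.0005],0],[[-0.0088,0.0005,0.0016],0]]'

```text
t: 13.55
tool_pos: [0.628, -0.3071, 0.0801]
ee_rot: [0.568, 0.472, 0.51, -0.44]
force: [5.4, 8.9, 3.9]
gripper_width: 0.0171
```

```bash
python3 ck.py .24
```

```text
t13.55 tcp [ 0.628  -0.3071  0.0801] jawyaw 0.1680 down [ 0.091 -0.019 -0.996] F [5.4 8.9 3.9] g 0.0171 q [-0.47  0.52  0.1   1.05  0.02  0.94]
phi -1.994 r 0.0454 off-plane -0.0004
[[[np.float64(-0.0096), np.float64(0.0028), np.float64(0.0041)], 0], [[np.float64(-0.0085), np.float64(0.0045), np.float64(0.0049)], 0], [[np.float64(-0.0067), np.float64(0.006), np.float64(0.0059)], 0], [[np.float64(-0.0045), np.float64(0.0072), np.float64(0.0066)], 0], [[np.float64(-0.0021), np.float64(0.008), np.float64(0.0069)], 0]] -3.1941654455532786
```

move_arm --deltas '[[[-0.0096,0.0028,0.0041],0],[[-0.0085,0.0045,0.0049],0],[[-0.0067,0.006,0.0059],0],[[-0.0045,0.0072,0.0066],0],[[-0.0021,0.008,0.0069],0]]'

```text
t: 13.97
tool_pos: [0.5971, -0.2782, 0.1084]
ee_rot: [0.57, 0.476, 0.508, -0.436]
force: [10.5, 2.7, -6.6]
gripper_width: 0.0168
```

```bash
python3 ck.py .2
```

```text
t13.97 tcp [ 0.5971 -0.2782  0.1084] jawyaw 0.1680 down [ 0.102 -0.014 -0.995] F [10.5  2.7 -6.6] g 0.0168 q [-0.45  0.43  0.02  1.06  0.03  0.95]
phi 3.086 r 0.0445 off-plane -0.0004
[[[np.float64(-0.0002), np.float64(0.0066), np.float64(0.006)], 0], [[np.float64(0.002), np.float64(0.0069), np.float64(0.0054)], 0], [[np.float64(0.0037), np.float64(0.0065), np.float64(0.0049)], 0], [[np.float64(0.0053), np.float64(0.006), np.float64(0.0042)], 0], [[np.float64(0.0066), np.float64(0.0051), np.float64(0.0033)], 0]] 2.086009012891902
```

move_arm --deltas '[[[0.001,0.0066,0.006],0],[[0.002,0.0069,0.0054],0],[[0.0037,0.0065,0.0049],0],[[0.0053,0.006,0.0042],0],[[0.0066,0.0051,0.0033],0]]'

```text
t: 14.38
tool_pos: [0.6131, -0.2484, 0.1309]
ee_rot: [0.57, 0.476, 0.507, -0.438]
force: [-1.9, -2.3, -0.7]
gripper_width: 0.0166
```

```bash
python3 - <<'E'
from h import *
cv2.imwrite('pics/scene18.png',env.grab_frame('scene')[:,:,::-1])
crop('pics/scene18.png','pics/s18b.png',170,170,270,300,6)
E
python3 ck.py .2
```

```text
t14.43 tcp [ 0.6145 -0.2475  0.1315] jawyaw 0.1661 down [ 0.103 -0.016 -0.995] F [-1.2  0.4 -0.8] g 0.0169 q [-0.4   0.42  0.06  1.11  0.02  1.01]
phi 2.095 r 0.0443 off-plane -0.0003
[[[np.float64(0.0072), np.float64(0.0044), np.float64(0.003)], 0], [[np.float64(0.0084), np.float64(0.0029), np.float64(0.0013)], 0], [[np.float64(0.0088), np.float64(0.0016), np.float64(0.0001)], 0], [[np.float64(0.0089), np.float64(0.0003), np.float64(-0.001)], 0], [[np.float64(0.0087), np.float64(-0.0011), np.float64(-0.0021)], 0]] 1.094601363989283
```

View pics/s18b.png

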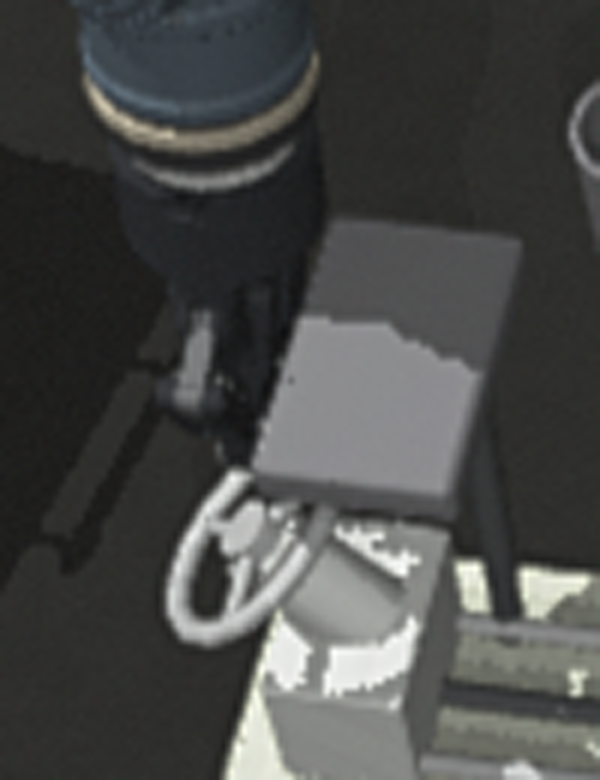

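move_arm --deltas '[[[0,0,0],0],[[0,0,0],0],[[0,0,0],0],[[0.001,-0.005,0.002],0],[[0,0,0],0]]' --grip 0.03

```text
t: 14.85
tool_pos: [0.6163, -0.253, 0.134]
ee_rot: [0.57, 0.476, 0.507, -0.437]
force: [0.3, 0.1, 0.0]
gripper_width: 0.03
```

move_arm --deltas '[[[0,0,0],0],[[0,0,0],0],[[0,0,0],0],[[0,0,0],0],[[0,0,0],0]]' --grip 0.0 --newtons 40

```text
t: 15.27
tool_pos: [0.6161, -0.2535, 0.1342]
ee_rot: [0.57, 0.477, 0.507, -0.437]
force: [-0.1, 0.2, 1.6]
gripper_width: 0.0151
```

```bash
python3 ck.py
```

```text
t15.27 tcp [ 0.6161 -0.2535  0.1342] jawyaw 0.1646 down [ 0.105 -0.015 -0.994] F [-0.1  0.2  1.6] g 0.0151 q [-0.4   0.43  0.08  1.12  0.03  1.01]
phi 2.119 r 0.0415 off-plane 0.0058
```

```bash
python3 - <<'E'
import numpy as np
C=np.load('C.npy'); p0=np.array([.6145,-.2475,.1315]); p=np.array([.6161,-.2535,.1342])
C=C+(p-p0)+[0.0,0,0]; np.save('C.npy',C); print(C)
E
python3 ck.py .2
```

```text
[ 0.64285035 -0.27897912  0.10975385]
t15.27 tcp [ 0.6161 -0.2535  0.1342] jawyaw 0.1646 down [ 0.105 -0.015 -0.994] F [-0.1  0.2  1.6] g 0.0151 q [-0.4   0.43  0.08  1.12  0.03  1.01]
phi 2.096 r 0.0443 off-plane -0.0003
[[[np.float64(0.0072), np.float64(0.0043), np.float64(0.003)], 0], [[np.float64(0.0084), np.float64(0.003), np.float64(0.0013)], 0], [[np.float64(0.0088), np.float64(0.0016), np.float64(0.0001)], 0], [[np.float64(0.0089), np.float64(0.0003), np.float64(-0.001)], 0], [[np.float64(0.0087), np.float64(-0.0011), np.float64(-0.0021)], 0]] 1.0955250418463196
```

move_arm --deltas '[[[0.0072,0.0043,0.003],0],[[0.0084,0.003,0.0013],0],[[0.0088,0.0016,0.0001],0],[[0.0089,0.0003,-0.001],0],[[0.0087,-0.0011,-0.0021],0]]'

```text
t: 15.68
tool_pos: [0.6586, -0.2452, 0.1353]
ee_rot: [0.569, 0.476, 0.507, -0.439]
force: [-4.8, -5.3, -3.1]
gripper_width: 0.0149
```

```bash
python3 ck.py .24
```

```text
t15.68 tcp [ 0.6586 -0.2452  0.1353] jawyaw 0.1628 down [ 0.1   -0.017 -0.995] F [-4.8 -5.3 -3.1] g 0.0149 q [-0.37  0.49  0.19  1.17  0.02  1.04]
phi 1.086 r 0.0451 off-plane -0.0002
[[[np.float64(0.0095), np.float64(-0.0034), np.float64(-0.0038)], 0], [[np.float64(0.0081), np.float64(-0.0049), np.float64(-0.0052)], 0], [[np.float64(0.0062), np.float64(-0.0064), np.float64(-0.0061)], 0], [[np.float64(0.0039), np.float64(-0.0075), np.float64(-0.0067)], 0], [[np.float64(0.0014), np.float64(-0.0081), np.float64(-0.0069)], 0]] -0.11419714055610042
```

move_arm --deltas '[[[0.0095,-0.0034,-0.0038],0],[[0.0081,-0.0049,-0.0052],0],[[0.0062,-0.0064,-0.0061],0],[[0.0039,-0.0075,-0.0067],0],[[0.0014,-0.0081,-0.0069],0]]'

```text
t: 16.1
tool_pos: [0.6882, -0.2785, 0.1035]
ee_rot: [0.567, 0.472, 0.509, -0.443]
force: [-17.2, -3.2, 9.2]
gripper_width: 0.0154
```

```bash
python3 - <<'E'
from h import *
cv2.imwrite('pics/scene19.png',env.grab_frame('scene')[:,:,::-1])
crop('pics/scene19.png','pics/s19b.png',170,200,390,340,3.6)
E
python3 ck.py .26
```

```text
t16.15 tcp [ 0.6877 -0.2804  0.102 ] jawyaw 0.1617 down [ 0.088 -0.024 -0.996] F [-9.9 -5.5  7.6] g 0.0154 q [-0.39  0.58  0.27  1.16  0.01  1.02]
phi -0.260 r 0.0455 off-plane -0.0003
[[[np.float64(-0.0035), np.float64(-0.0091), np.float64(-0.0066)], 0], [[np.float64(-0.0058), np.float64(-0.0082), np.float64(-0.006)], 0], [[np.float64(-0.0082), np.float64(-0.0069), np.float64(-0.0046)], 0], [[np.float64(-0.01), np.float64(-0.0052), np.float64(-0.0029)], 0], [[np.float64(-0.0112), np.float64(-0.0031), np.float64(-0.001)], 0]] -1.5604476708880446
```

View pics/s19b.png

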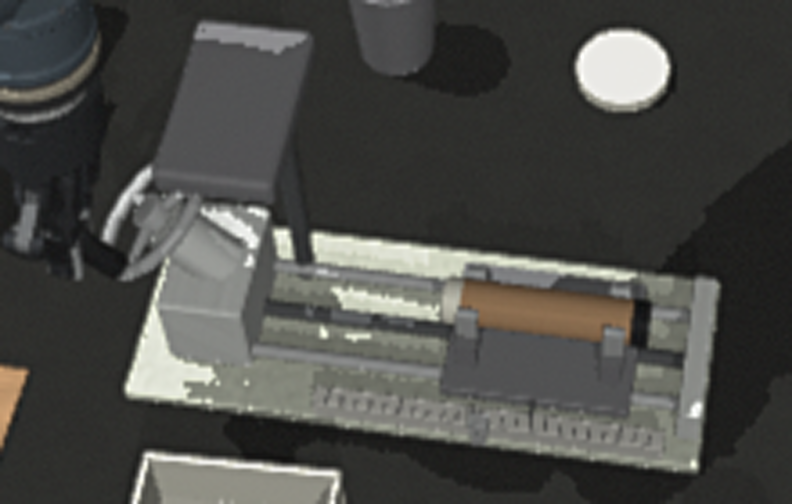

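```bash
sed -i 's/C+.045\*(np.cos(t)/C+.0445*(np.cos(t)/' ck.py; python3 ck.py .26
```

```text
t16.15 tcp [ 0.6877 -0.2804  0.102 ] jawyaw 0.1617 down [ 0.088 -0.024 -0.996] F [-9.9 -5.5  7.6] g 0.0154 q [-0.39  0.58  0.27  1.16  0.01  1.02]
phi -0.260 r 0.0455 off-plane -0.0003
[[[np.float64(-0.0039), np.float64(-0.0089), np.float64(-0.0065)], 0], [[np.float64(-0.0057), np.float64(-0.0081), np.float64(-0.0059)], 0], [[np.float64(-0.0081), np.float64(-0.0068), np.float64(-0.0046)], 0], [[np.float64(-0.0099), np.float64(-0.0051), np.float64(-0.0029)], 0], [[np.float64(-0.0111), np.float64(-0.0031), np.float64(-0.001)], 0]] -1.5604476708880446
```

move_arm --deltas '[[[-0.0039,-0.0089,-0.0065],0],[[-0.0057,-0.0081,-0.0059],0],[[-0.0081,-0.0068,-0.0046],0],[[-0.0099,-0.0051,-0.0029],0],[[-0.0111,-0.0031,-0.001],0]]'

```text
t: 16.57
tool_pos: [0.6543, -0.3119, 0.0806]
ee_rot: [0.568, 0.473, 0.509, -0.441]
force: [3.8, 0.2, -2.3]
gripper_width: 0.015
```

```bash
python3 ck.py .26
```

```text
t16.57 tcp [ 0.6543 -0.3119  0.0806] jawyaw 0.1650 down [ 0.093 -0.02  -0.995] F [ 3.8  0.2 -2.3] g 0.0150 q [-0.46  0.56  0.17  1.09  0.02  0.95]
phi -1.440 r 0.0454 off-plane -0.0002
[[[np.float64(-0.0116), np.float64(-0.0014), np.float64(0.0007)], 0], [[np.float64(-0.0114), np.float64(0.0004), np.float64(0.0019)], 0], [[np.float64(-0.0106), np.float64(0.0027), np.float64(0.0037)], 0], [[np.float64(-0.0091), np.float64(0.0048), np.float64(0.0052)], 0], [[np.float64(-0.007), np.float64(0.0066), np.float64(0.0064)], 0]] -2.739946193168108
```

move_arm --deltas '[[[-0.0116,-0.0014,0.0007],0],[[-0.0114,0.0004,0.0019],0],[[-0.0106,0.0027,0.0037],0],[[-0.0091,0.0048,0.0052],0],[[-0.007,0.0066,0.0064],0]]'

```text
t: 16.98
tool_pos: [0.6067, -0.3016, 0.0957]
ee_rot: [0.569, 0.473, 0.507, -0.441]
force: [0.3, -3.0, -2.4]
gripper_width: 0.015
```

```bash
python3 ck.py .26
```

```text
t16.98 tcp [ 0.6067 -0.3016  0.0957] jawyaw 0.1640 down [ 0.096 -0.022 -0.995] F [ 0.3 -3.  -2.4] g 0.0150 q [-0.47  0.47  0.05  1.05  0.02  0.94]
phi -2.641 r 0.0449 off-plane -0.0002
[[[np.float64(-0.0051), np.float64(0.0075), np.float64(0.0072)], 0], [[np.float64(-0.0027), np.float64(0.0085), np.float64(0.0074)], 0], [[np.float64(0.0003), np.float64(0.0089), np.float64(0.0073)], 0], [[np.float64(0.0032), np.float64(0.0088), np.float64(0.0068)], 0], [[np.float64(0.0059), np.float64(0.008), np.float64(0.0058)], 0]] -3.940526924537415
```

move_arm --deltas '[[[-0.0051,0.0075,0.0072],0],[[-0.0027,0.0085,0.0074],0],[[0.0003,0.0089,0.0073],0],[[0.0032,0.0088,0.0068],0],[[0.0059,0.008,0.0058],0]]'

```text
t: 17.4
tool_pos: [0.6123, -0.2552, 0.1339]
ee_rot: [0.571, 0.476, 0.505, -0.438]
force: [20.7, -11.7, -29.9]
gripper_width: 0.0154
```

```bash
python3 ck.py .22
```

```text
t17.40 tcp [ 0.6123 -0.2552  0.1339] jawyaw 0.1649 down [ 0.106 -0.02  -0.994] F [ 20.7 -11.7 -29.9] g 0.0154 q [-0.41  0.42  0.07  1.11  0.02  1.  ]
phi 2.184 r 0.0456 off-plane 0.0002
[[[np.float64(0.0086), np.float64(0.0045), np.float64(0.0023)], 0], [[np.float64(0.0089), np.float64(0.0036), np.float64(0.0018)], 0], [[np.float64(0.0095), np.float64(0.0021), np.float64(0.0004)], 0], [[np.float64(0.0097), np.float64(0.0004), np.float64(-0.001)], 0], [[np.float64(0.0094), np.float64(-0.0012), np.float64(-0.0023)], 0]] 1.0836963701560909
```

```bash
python3 ck.py .18
```

```text
t17.40 tcp [ 0.6123 -0.2552  0.1339] jawyaw 0.1649 down [ 0.106 -0.02  -0.994] F [ 20.7 -11.7 -29.9] g 0.0154 q [-0.41  0.42  0.07  1.11  0.02  1.  ]
phi 2.184 r 0.0456 off-plane 0.0002
[[[np.float64(0.0071), np.float64(0.0037), np.float64(0.0018)], 0], [[np.float64(0.0071), np.float64(0.0033), np.float64(0.0017)], 0], [[np.float64(0.0076), np.float64(0.0023), np.float64(0.0008)], 0], [[np.float64(0.0079), np.float64(0.0012), np.float64(-0.0001)], 0], [[np.float64(0.0079), np.float64(0.0001), np.float64(-0.001)], 0]] 1.283696370156091
```

move_arm --deltas '[[[0.0071,0.0037,0.0005],0],[[0.0071,0.0033,0.0012],0],[[0.0076,0.0023,0.0008],0],[[0.0079,0.0012,-0.0001],0],[[0.0079,0.0001,-0.001],0]]'

```text
t: 17.82
tool_pos: [0.6513, -0.2447, 0.1374]
ee_rot: [0.574, 0.472, 0.503, -0.442]
force: [-4.0, -7.3, -3.6]
gripper_width: 0.0149
```

```bash
python3 - <<'E'
from h import *
cv2.imwrite('pics/scene20.png',env.grab_frame('scene')[:,:,::-1])
crop('pics/scene20.png','pics/s20b.png',170,170,390,340,3.5)
E
python3 ck.py .2
```

```text
t17.87 tcp [ 0.6526 -0.2448  0.1372] jawyaw 0.1661 down [ 0.104 -0.033 -0.994] F [-0.6 -7.7 -3.8] g 0.0155 q [-0.36  0.47  0.16  1.15  0.01  1.05]
phi 1.224 r 0.0449 off-plane 0.0004
[[[np.float64(0.0083), np.float64(-0.0016), np.float64(-0.003)], 0], [[np.float64(0.0077), np.float64(-0.0029), np.float64(-0.0034)], 0], [[np.float64(0.0066), np.float64(-0.0041), np.float64(-0.0043)], 0], [[np.float64(0.0054), np.float64(-0.0051), np.float64(-0.0049)], 0], [[np.float64(0.0038), np.float64(-0.0059), np.float64(-0.0054)], 0]] 0.2238393677718411
```

View pics/s20b.png

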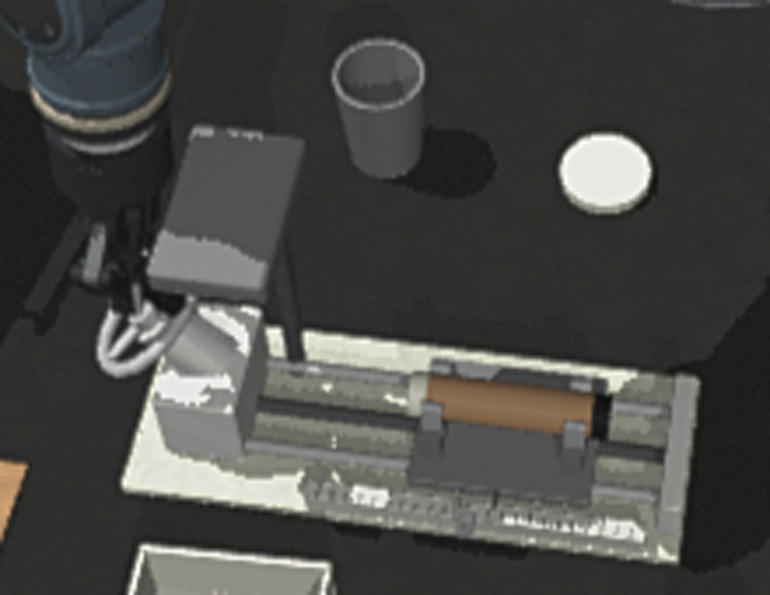

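move_arm --deltas '[[[0.0083,-0.0022,-0.003],0],[[0.0077,-0.0029,-0.0034],0],[[0.0066,-0.0041,-0.0043],0],[[0.0054,-0.0051,-0.0049],0],[[0.0038,-0.0059,-0.0054],0]]'

```text
t: 18.28
tool_pos: [0.6843, -0.2626, 0.1181]
ee_rot: [0.574, 0.47, 0.504, -0.442]
force: [-4.0, -1.6, 2.9]
gripper_width: 0.0154
```

```bash
python3 ck.py .24
python3 - <<'E'
from h import *
im=cv2.imread('pics/scene20.png')[295:335,270:360]; im=np.clip(255*(im/255.)**0.6,0,255).astype('uint8')
cv2.imwrite('pics/s20c.png',cv2.resize(im,None,fx=8,fy=8,interpolation=cv2.INTER_CUBIC))
E
```

```text
t18.28 tcp [ 0.6843 -0.2626  0.1181] jawyaw 0.1685 down [ 0.1   -0.033 -0.994] F [-4.  -1.6  2.9] g 0.0154 q [-0.37  0.55  0.24  1.16  0.01  1.04]
phi 0.279 r 0.0454 off-plane 0.0004
[[[np.float64(0.0022), np.float64(-0.0077), np.float64(-0.0072)], 0], [[np.float64(0.0005), np.float64(-0.0082), np.float64(-0.0068)], 0], [[np.float64(-0.002), np.float64(-0.0082), np.float64(-0.0065)], 0], [[np.float64(-0.0045), np.float64(-0.0077), np.float64(-0.0058)], 0], [[np.float64(-0.0066), np.float64(-0.0069), np.float64(-0.0048)], 0]] -0.9208480407667814
```

View pics/s20c.png

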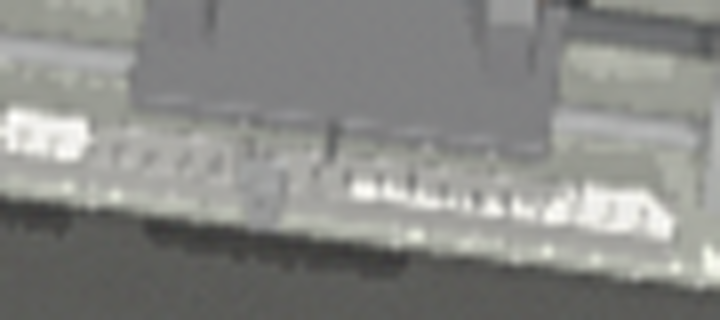

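Run:
```python
from h import *
ey=np.array([-.1642,.9864,0]);ex=np.array([.9864,.1642,0])
f=lambda u,v:(270+u/8,295+v/8)
p=onz('scene',f(330,157),.032)
for v in (165,190):
  for z in (.032,.028): m=onz('scene',f(262,v),z); print(p,m,(p-m)@ey*1e3,(p-m)@ex*1e3)
```

```text
[0.65831354 0.01225114 0.032     ] [ 0.66718593 -0.00652938  0.032     ] 19.98194874910362 -5.667959348442286
[0.65831354 0.01225114 0.032     ] [ 0.66515545 -0.00736483  0.028     ] 20.47263564135377 -3.5279166598402347
[0.65831354 0.01225114 0.032     ] [ 0.67524825 -0.0037589   0.032     ] 18.572988837057128 -14.07554840711677
[0.65831354 0.01225114 0.032     ] [ 0.67324357 -0.00458549  0.028     ] 19.059168220842913 -11.962403062096088
```

move_arm --deltas '[[[0.0018,-0.0077,-0.0072],0],[[0.0005,-0.0082,-0.0068],0],[[-0.002,-0.0082,-0.0065],0],[[-0.0045,-0.0077,-0.0058],0],[[-0.0066,-0.0069,-0.0048],0]]'

```text
t: 18.7
tool_pos: [0.6749, -0.3027, 0.0858]
ee_rot: [0.574, 0.471, 0.505, -0.44]
force: [-8.4, 6.1, 13.1]
gripper_width: 0.0152
```

```bash
python3 ck.py .24
```

```text
t18.70 tcp [ 0.6749 -0.3027  0.0858] jawyaw 0.1710 down [ 0.102 -0.031 -0.994] F [-8.4  6.1 13.1] g 0.0152 q [-0.43  0.58  0.2   1.09  0.01  0.97]
phi -0.933 r 0.0465 off-plane 0.0001
[[[np.float64(-0.0099), np.float64(-0.0044), np.float64(-0.0025)], 0], [[np.float64(-0.0097), np.float64(-0.0039), np.float64(-0.0019)], 0], [[np.float64(-0.0105), np.float64(-0.0021), np.float64(-0.0003)], 0], [[np.float64(-0.0106), np.float64(-0.0001), np.float64(0.0014)], 0], [[np.float64(-0.0101), np.float64(0.0019), np.float64(0.0029)], 0]] -2.132921700359779
```

move_arm --deltas '[[[-0.0099,-0.0044,-0.0025],0],[[-0.0097,-0.0039,-0.0019],0],[[-0.0105,-0.0021,-0.0003],0],[[-0.0106,-0.0001,0.0014],0],[[-0.0101,0.0019,0.0029],0]]'

```text
t: 19.12
tool_pos: [0.6263, -0.3124, 0.0844]
ee_rot: [0.576, 0.474, 0.504, -0.436]
force: [3.7, 2.5, 1.1]
gripper_width: 0.0151
```

```bash
python3 ck.py .2
```

```text
t19.12 tcp [ 0.6263 -0.3124  0.0844] jawyaw 0.1723 down [ 0.113 -0.024 -0.993] F [3.7 2.5 1.1] g 0.0151 q [-0.48  0.5   0.07  1.03  0.03  0.93]
phi -2.075 r 0.0451 off-plane 0.0000
[[[np.float64(-0.0076), np.float64(0.0031), np.float64(0.0036)], 0], [[np.float64(-0.0069), np.float64(0.0038), np.float64(0.0041)], 0], [[np.float64(-0.0056), np.float64(0.0049), np.float64(0.0048)], 0], [[np.float64(-0.0042), np.float64(0.0057), np.float64(0.0053)], 0], [[np.float64(-0.0026), np.float64(0.0064), np.float64(0.0056)], 0]] -3.075201294856271
```

move_arm --deltas '[[[-0.0076,0.0031,0.0036],0],[[-0.0069,0.0038,0.0041],0],[[-0.0056,0.0049,0.0048],0],[[-0.0042,0.0057,0.0053],0],[[-0.0026,0.0064,0.0056],0]]'

```text
t: 19.53
tool_pos: [0.5998, -0.2878, 0.1086]
ee_rot: [0.577, 0.476, 0.502, -0.434]
force: [7.2, 0.9, -4.0]
gripper_width: 0.0155
```

```bash
python3 ck.py .2
```

```text
t19.53 tcp [ 0.5998 -0.2878  0.1086] jawyaw 0.1724 down [ 0.12  -0.022 -0.993] F [ 7.2  0.9 -4. ] g 0.0155 q [-0.46  0.43  0.01  1.03  0.03  0.94]
phi -3.096 r 0.0439 off-plane 0.0002
[[[np.float64(-0.0012), np.float64(0.0068), np.float64(0.0056)], 0], [[np.float64(0.0011), np.float64(0.0069), np.float64(0.0055)], 0], [[np.float64(0.0028), np.float64(0.0067), np.float64(0.0051)], 0], [[np.float64(0.0044), np.float64(0.0062), np.float64(0.0045)], 0], [[np.float64(0.0059), np.float64(0.0055), np.float64(0.0038)], 0]] -4.096149873707315
```

move_arm --deltas '[[[0,0.0066,0.0054],0],[[0.0013,0.0069,0.0055],0],[[0.003,0.0067,0.005],0],[[0.0045,0.006,0.0042],0],[[0.0059,0.005,0.0032],0]]'

```text
t: 19.95
tool_pos: [0.6141, -0.2556, 0.1334]
ee_rot: [0.577, 0.476, 0.501, -0.435]
force: [-0.0, -4.9, -3.3]
gripper_width: 0.0152
```

```bash
python3 ck.py .12
python3 - <<'E'
from h import *
for n in('scene','top'): cv2.imwrite(f'pics/{n}21.png',env.grab_frame(n)[:,:,::-1])
im=cv2.imread('pics/scene21.png')[295:335,270:360]; im=np.clip(255*(im/255.)**0.6,0,255).astype('uint8')
cv2.imwrite('pics/s21c.png',cv2.resize(im,None,fx=8,fy=8,interpolation=cv2.INTER_CUBIC))
im=cv2.imread('pics/top21.png')[170:230,275:375]; im=np.clip(255*(im/255.)**0.6,0,255).astype('uint8')
cv2.imwrite('pics/t21c.png',cv2.resize(im,None,fx=8,fy=8,interpolation=cv2.INTER_CUBIC))
E
```

```text
t19.95 tcp [ 0.6141 -0.2556  0.1334] jawyaw 0.1710 down [ 0.119 -0.025 -0.993] F [-0.  -4.9 -3.3] g 0.0152 q [-0.41  0.41  0.05  1.09  0.02  1.  ]
phi 2.162 r 0.0440 off-plane 0.0003
[[[np.float64(0.0038), np.float64(0.0032), np.float64(0.0018)], 0], [[np.float64(0.0046), np.float64(0.0024), np.float64(0.0014)], 0], [[np.float64(0.0049), np.float64(0.002), np.float64(0.001)], 0], [[np.float64(0.0051), np.float64(0.0015), np.float64(0.0006)], 0], [[np.float64(0.0052), np.float64(0.0011), np.float64(0.0002)], 0]] 1.5618465730499866
```

View pics/s21c.png

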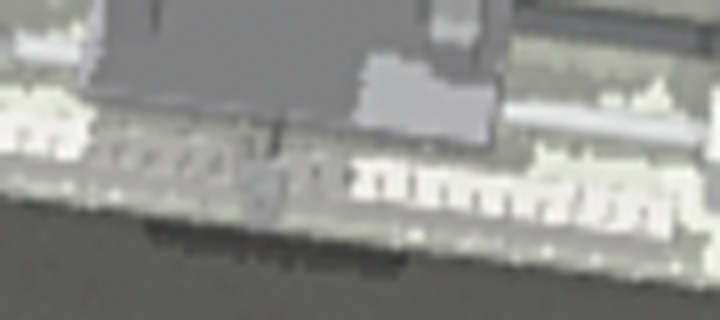

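View pics/t21c.png

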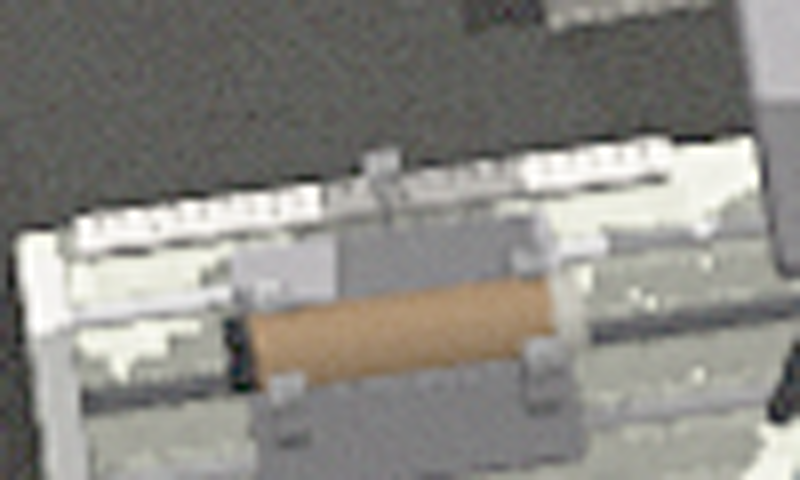

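```bash
cat > pm.py <<'E'
import sys
from h import *
k=sys.argv[1]
a=cv2.imread(f'pics/scene{k}.png')[303:327,288:322]; b=cv2.imread(f'pics/top{k}.png')[184:202,312:338]
f=lambda im,s:cv2.resize(np.clip(255*((im-20.)/200).clip(0,1)**0.7,0,255).astype('uint8'),None,fx=s,fy=s,interpolation=cv2.INTER_NEAREST)
cv2.imwrite(f'pics/pms{k}.png',f(a,22)); cv2.imwrite(f'pics/pmt{k}.png',f(b,26))
E
python3 pm.py 21
```

```text
(no output)
```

View pics/pms21.png

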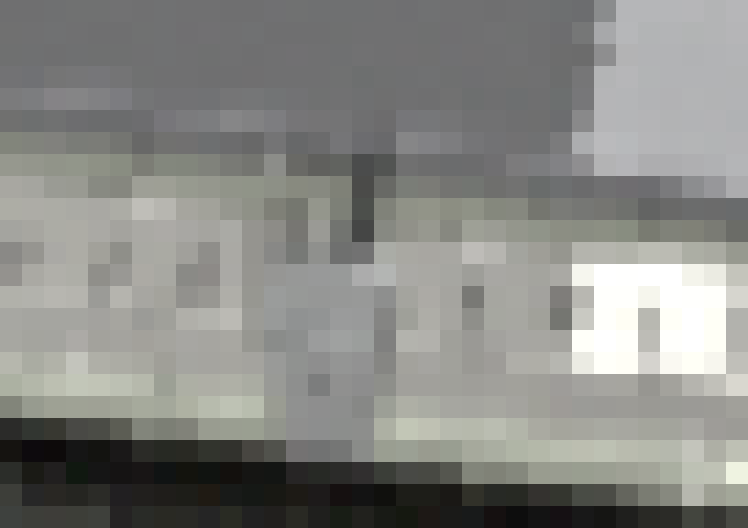

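View pics/pmt21.png

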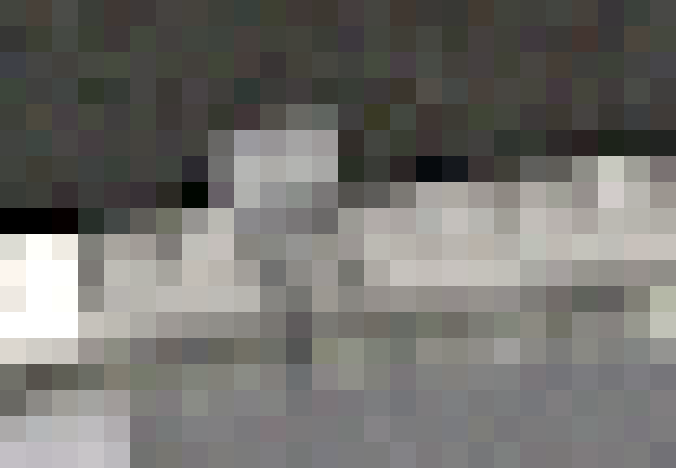

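```bash
python3 pm.py 0; python3 pm.py 9
```

```text
(no output)
```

View pics/pms0.png

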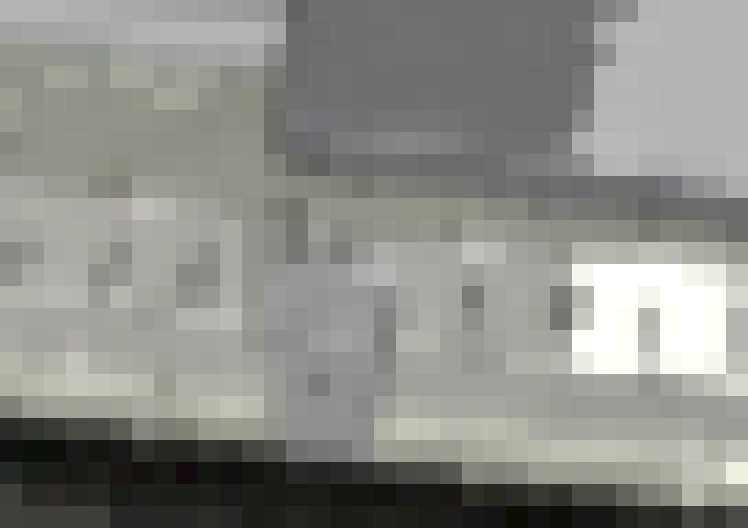

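View pics/pmt0.png

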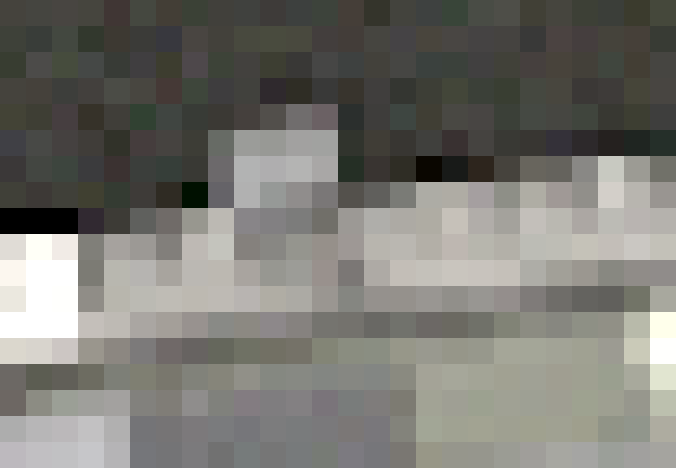

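move_arm --deltas '[[[0.003,0.0024,0.0014],0],[[0.0042,0.0024,0.0014],0],[[0.0044,0.0018,0.001],0],[[0.0038,0.0011,0.0004],0],[[0,0,0],0]]'

```text
t: 20.47
tool_pos: [0.6307, -0.2473, 0.1381]
ee_rot: [0.577, 0.475, 0.502, -0.435]
force: [0.3, -0.6, 2.0]
gripper_width: 0.0156
```

```bash
python3 ck.py
python3 - <<'E'
from h import *
for n in('scene','top'): cv2.imwrite(f'pics/{n}22.png',env.grab_frame(n)[:,:,::-1])
# difference-based pointer localisation vs start images
for n,(x0,y0,x1,y1) in (('scene',(298,308,312,318)),('top',(318,192,330,201))):
  for k in (21,22):
    a=cv2.imread(f'pics/{n}{k}.png',0).astype(int); 
    print(n,k); print(a[y0:y1,x0:x1])
E
python3 pm.py 22
```

```text
t20.47 tcp [ 0.6307 -0.2473  0.1381] jawyaw 0.1716 down [ 0.118 -0.025 -0.993] F [ 0.3 -0.6  2. ] g 0.0156 q [-0.38  0.43  0.09  1.11  0.02  1.02]
phi 1.726 r 0.0442 off-plane 0.0003
scene 21
[[100  97  93  86  85  85  81  79  87  87  86  83  83  81]
 [ 79  76  85  75  78  86  79  77 100  97  93  86  84  83]
 [ 89  85 105  76  69  71  55  60  82  80  78  79  81  91]
 [110 109 107 102 101  94  54  76  91  90  84  85  80  83]
 [113 108  93  86 112  93  57  95 109 110 105 108 100 100]
 [132 111 104  86 117  84  51 101 109 114 100 121 118 112]
 [131 111 101  88 108  81  84 133 130 129 129 150 142 126]
 [131 112 113 115 116 117 134 142 131 130 128 120 129 128]
 [135 114 119 116 114 115 116 107 126 132 126  88 128 130]
 [147 118 117 110 111 118 117  98 122 134 127 107 128 129]]
scene 22
[[ 98  96  94  91  84  84  78  82  87  88  86  83  82  81]
 [ 80  76  85  76  78  86  70  87 100  97  93  86  83  84]
 [ 89  85 104  76  70  63  52  74  82  80  77  78  81  91]
 [110 108 108 103 100  75  58  96  92  90  85  84  80  81]
 [115 107  92  87 110  64  69 111 110 110 105 108  99 100]
 [133 111 103
[... 516 characters left out ...]
 67  88  83  79  76  84  79]
 [ 76  72  73  81  80  61  99 107  94  85 104 101]
 [ 88  96  95 104  94  80 100 107  95  88  95  95]
 [ 92 104  95  96  97  85  87  88  92  86  91  93]
 [ 88  94  94  89  90  89  89  89  98  91  91  91]]
top 22
[[ 78 121 139 103  96  91  75 120 135 131 136 151]
 [ 91 149 153  94 101 109 109 115 145 146 135 145]
 [124 149 143 129 109  88 116  88 135 155 148 158]
 [143 148 152 146 126  72 109 100 110 109 110 107]
 [113 113 102 102  92  61  79  90  75  86  83  78]
 [ 78  71  72  83  82  67  80 101  90  86 103 100]
 [ 84  95  96 103 100  78  93 108  99  89  97 101]
 [ 91 102  92 100  92  85  90  92  86  90  92  84]
 [ 89  90  84  92  93  90  91  91  89  91  95  95]]
```

View pics/pms22.png

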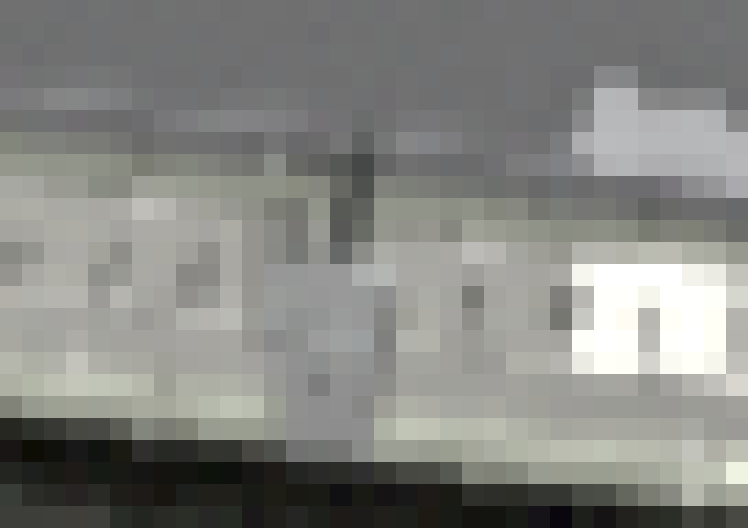

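View pics/pmt22.png

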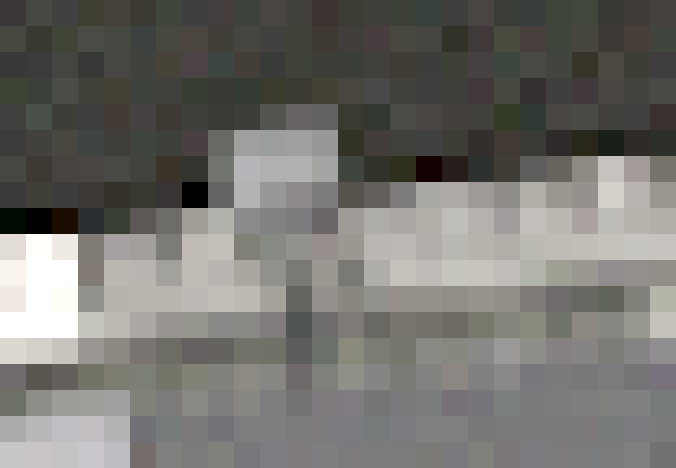

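move_arm --deltas '[[[0.0042,0.0012,0.0005],0],[[0.0044,0.001,0.0002],0],[[0.0044,0.0006,-0.0003],0],[[0,0,0],0],[[0,0,0],0]]'

```text
t: 20.98
tool_pos: [0.644, -0.2447, 0.1383]
ee_rot: [0.577, 0.475, 0.502, -0.436]
force: [-1.8, -2.0, 2.1]
gripper_width: 0.0155
```

```bash
python3 ck.py
python3 - <<'E'
from h import *
for n in('scene','top'): cv2.imwrite(f'pics/{n}23.png',env.grab_frame(n)[:,:,::-1])
for n,(x0,y0,x1,y1) in (('scene',(298,309,312,317)),('top',(318,191,330,199))):
  for k in (0,23):
    a=cv2.imread(f'pics/{n}{k}.png',0).astype(int); print(n,k); print(a[y0:y1,x0:x1])
E
```

```text
t20.98 tcp [ 0.644  -0.2447  0.1383] jawyaw 0.1708 down [ 0.117 -0.025 -0.993] F [-1.8 -2.   2.1] g 0.0155 q [-0.37  0.45  0.13  1.13  0.02  1.03]
phi 1.419 r 0.0446 off-plane 0.0003
scene 0
[[108 108  79  77  78  89  92  97  99  97  93  86  83  83]
 [110 109  96  75  70  81  78  81  81  78  77  78  80  89]
 [109 110 105 101  99  95  86  95  91  90  85  86  80  83]
 [113 107  92  85 111 109 109 109 109 108 105 108 100 100]
 [132 111 103  86 117 102 107 112 108 113 100 120 118 113]
 [131 110 102  87 107  93 114 133 128 127 129 150 143 125]
 [131 112 113 114 115 117 134 141 131 130 128 120 130 129]
 [135 114 118 114 114 116 115 107 125 131 126  90 126 130]]
scene 23
[[ 80  75  86  76  75  67  77  98 100  98  92  85  82  85]
 [ 87  85 104  77  69  58  61  83  82  79  77  78  82  89]
 [110 110 107 103  99  63  73  97  90  90  86  83  81  82]
 [114 109  93  87 105  55  94 112 108 110 105 107 100 100]
 [133 111 103  85  99  52  92 113 109 113 100 120 119 112]
 [131 111 102  87  94  75 115 134 129 128 129 149 143 125]
 [130 111 114 115 116 116 136 142 132 129 129 120 129 129]
 [135 114 119 
[... 176 characters left out ...]
112 109 117 143 145 137 146]
 [127 146 146 127 114 119 111  88 133 152 155 159]
 [150 147 148 142 134 132 114  99 110 110 114 108]
 [122 112 103 102 103  97  84  83  75  83  76  76]
 [ 78  72  73  81  81  83  97 104 104 113 115 112]
 [ 87  95  98 108 100 101  99 100  99 102 125 128]]
top 23
[[ 33  12  71 140 116 107  89  61  70  92 132 130]
 [ 78 117 143 105  97  92  75 117 135 131 139 155]
 [ 93 151 155  89 102 112 107 121 142 146 135 144]
 [128 152 144 130 107  96  93  88 131 152 152 158]
 [142 146 149 149 130  98  83 102 113 116 111 106]
 [117 107 102  98  99  74  73  88  75  78  82  79]
 [ 80  69  77  80  81  66  78 105  93  84 103 101]
 [ 85 102  94 101 105  90  94 104 100  87  95  99]]
```

move_arm --deltas '[[[0,0,0],0],[[0,0,0],0],[[0,0,0],0],[[0,0,0],0],[[0,0,0],0]]' --grip 0.045

```text
t: 21.5
tool_pos: [0.6438, -0.2434, 0.1377]
ee_rot: [0.576, 0.476, 0.503, -0.435]
force: [-0.3, 0.0, -0.4]
gripper_width: 0.0451
```

move_arm --deltas '[[[0.001,-0.006,0.001],0],[[0.002,-0.012,0.002],0],[[0.002,-0.02,0.005],0],[[0.002,-0.02,0.01],0],[[0.002,-0.02,0.01],0]]'

```text
t: 21.92
tool_pos: [0.6522, -0.3222, 0.1653]
ee_rot: [0.576, 0.474, 0.505, -0.433]
force: [0.6, 0.1, -0.5]
gripper_width: 0.0451
```

Run:
```python
from h import *
for n in('scene','top'): cv2.imwrite(f'pics/{n}24.png',env.grab_frame(n)[:,:,::-1])
st()
crop('pics/scene24.png','pics/s24b.png',160,170,380,340,3.5)
for n,(x0,y0,x1,y1) in (('scene',(298,309,312,317)),('top',(318,191,330,199))):
    d=cv2.imread(f'pics/{n}0.png',0).astype(int)-cv2.imread(f'pics/{n}24.png',0).astype(int); print(n); print(d[y0:y1,x0:x1])
```

```text
t22.02 tcp [ 0.653  -0.325   0.1664] jawyaw 0.1733 down [ 0.117 -0.023 -0.993] F [-0.2 -0.4  0.5] g 0.0451 q [-0.48  0.52  0.31  1.25  0.03  0.92]
scene
[[28 33 -7  0  2 22 16  0 -1 -1  1  0  0 -1]
 [22 24 -9 -2  0 24 16 -1 -1  0  0 -1 -2 -1]
 [-1  1 -2 -1  0 30 13 -2  1 -1  0  1 -2 -1]
 [-1  0 -1 -2  6 54 15 -3  1 -1 -1  0  0  1]
 [ 0 -1 -1  1 18 48 16 -1 -1  0  2  0 -1  1]
 [-2 -1  0  1 14 18 -1 -1 -1 -2 -1  1  1  0]
 [ 0  1 -1 -1 -1  0 -2 -1  0  0  0 -1  0  0]
 [-1  0 -1 -2 -1  2 -1  0  0 -2  1  0 -1  0]]
top
[[ 1  6  2  1  0  2 -3 -7  1  1  2  5]
 [ 1 -3 -1  2  3  5  3  4 -2  2 -6  2]
 [-2 -3  2  0 -3  5 -1  0  0 -1  1  0]
 [ 7 -3  2  2  3 23 15 -1  1 -5  4  2]
 [ 5  1  4 -4  8 36 26  0  3 -2  1  0]
 [ 4  2 -5  1  7 19 13 -5 -3  5 -7 -1]
 [ 4 -1  0 -2 -1 18 15 -3 12 26 13 11]
 [-2 -6 -1  2 -3 12  6 -5  2 15 27 36]]
```

View pics/s24b.png

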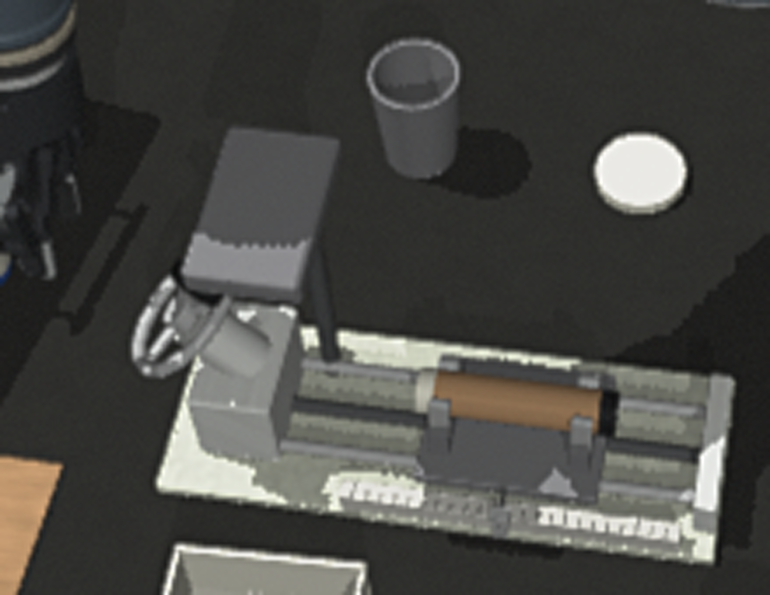

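Run:
```python
from h import *
for n,(x0,y0,x1,y1) in (('scene',(295,314,311,326)),('top',(316,186,332,196))):
    a=cv2.imread(f'pics/{n}24.png',0).astype(int); print(n,x0,y0); print(a[y0:y1,x0:x1])
```

```text
scene 295 314
[[132 123 107 133 111 102  86  93  75 115 134 129 129 130 149 142]
 [130 102 104 131 111 114 115 116 117 136 142 131 130 128 121 130]
 [124 109 114 136 114 119 116 115 114 116 107 125 133 125  90 127]
 [122 138 140 147 118 116 110 113 119 116  98 122 133 127 106 128]
 [124 128 127 129 113 104 107 120 123 120  94 140 137 122 116 123]
 [121 127 127 127 126 118 109 106 111 111 100 126 126 123 117 119]
 [119 135 135 136 132 116 107  92 109 106 106 123 122 122 122 121]
 [128 136 145 154 148 118 109 107 108 100 119 135 131 129 128 129]
 [ 92  97 117 118 117 111 108 107 105 106 136 155 152 145 145 148]
 [ 34  34  39  40  52  58  83  83  86 104 119 121 117 118 128 133]
 [ 23  25  26  23  27  26  34  30  34  39  42  53  52  63  97  95]
 [ 28  29  28  27  27  28  28  28  27  22  25  28  27  29  37  34]]
top 316 186
[[ 42  46  49  51  48  47  51  47  49  48  48  50  48  45  49  45]
 [ 47  55  48  49  51  44  45  43  41  42  46  46  45  48  50  51]
 [ 46  53  48  42  43  49  62  70  74  43  48  52  49  45  48  44]
 [ 48  44  52  48  77 117 117 130 120  38  45  45  48  48  38  41]
 [ 47  49  44  43  79 141 137 142 131  31  41  36  24  34  33  42]
 [ 42  45  35  15  71 138 115 104  91  66  68  89 131 129 118 107]
 [ 49  67  77 117 148  98  92  86  78 113 137 130 139 153 145 119]
 [125 118  96 150 155  96 103 107 110 117 143 146 136 146 144 137]
 [145 144 120 149 144 125 111  96  96  89 132 157 151 157 154 149]
 [141 146 145 146 144 146 126  96  88  99 107 112 113 108 111 109]]
```

Run:
```python
from h import *
st(); print(env.sign_off())
```

```text
t22.02 tcp [ 0.653  -0.325   0.1664] jawyaw 0.1733 down [ 0.117 -0.023 -0.993] F [-0.2 -0.4  0.5] g 0.0451 q [-0.48  0.52  0.31  1.25  0.03  0.92]
the job is handed in; nothing more can be done
None
```

The tube is snapped into both pairs of clips, the pointer stands at the marker to within about 1 mm, and I handed the job in at 22 s. No verdict came back, so what follows rests on my own checks.

**Tube:** I pressed it down until it bottomed out at the expected seat height; the force peaked at about 53 N and then settled to 16 N. The last picture shows it under all four clip noses, centred to about 1 mm along the carriage.

**Handwheel:** I held the knob and cranked about 2.8 turns (roughly 56 mm of carriage travel). Then I let go and backed clear; the wrist force read about zero at hand-in.

**Pointer and marker:** The two cameras disagree slightly. The top view puts the pointer about 1 mm past the marker tip and the scene view about 1 mm short, so they average to roughly zero against the 2.5 mm limit. The rider looks unmoved in both views.

**Things that went wrong or disagreed:**
- The first grasp closed on air, because the fingertips sat about 27 mm higher than the reported height. I allowed for that offset afterwards.
- The tool drifted to nearly 7° of tilt over the run.
- I re-gripped the knob once to keep clear of the lamp. On a later pass under it a sideways force of about 7 N may have been a light touch.
- The wrist force peaked at roughly 38 N while cranking.
- I saw nothing knocked over, but the last close-up covered only the cup and the bench. I did not check the two bottles or the short tube again at the end.

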